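Check slot depths of routed stand blocks in a cam clamp and sort them

ROBOT

A 6-joint arm with a two-finger parallel gripper is mounted at the origin on the work surface. World frame = base frame: x ahead of the robot, y to its left, z up, the work surface at z = 0. Lengths are in m, angles in rad, forces in N, time in s.
With the tool pointing down it reaches from about 0.3 to 0.875 m from the base axis. Payload 6.4 kg.
Tool frame: the origin (TCP) lies midway between the tips of the shut fingers; the grasp point (between the pads) lies 19 mm behind it; z points along the fingers, y is the direction in which the jaws open and shut (so a half turn about z gives the same grasp; the last joint's range is limited). The gripper opens to 85 mm and grips with 20 to 120 N. Pads are 22 mm wide; open, the fingers measure 114 mm over their backs; the gripper's body (76 mm by 85 mm) begins 54 mm behind the grasp point. The pads swing forward as they close: fully open they stand 13 mm farther back than shut.
Start: joints at [-1.34, 0.181, 1.607, -0, 1.354, -0.206], TCP at [0.243, -0.521, 0.231] pointing down, gripper open.
Joint ranges: [-2.99, 2.99], [-0.89, 2.07], [0.3, 2.58], [-1.14, 4.28], [0, 2.63], [-3.12, 3.12]. Speed limits (rad/s): [2.57, 2.57, 3.01, 3.14, 3.14, 3.14].

INTERFACE

Orientations are given as a unit quaternion [w, x, y, z].
In Python, from bench import ctrl gives the robot as it stands. The module is installed in compiled form; this text tells all that it offers.
- The arm moves only by the tool arm_command, never from a script. Its argument "plan" is one flat list of numbers, 4 for each row, row after row: the shift along the tool's x, y, z in mm, then the turn about the tool's z in rad. A call has 1 to 20 rows; each row shifts and turns the commanded pose from where the row before left it, along the tool's axes as they then stand; what a row does not reach is not made up. A row lasts 1/10 s, in which the tool goes at most 50 mm and 8.59 degrees, less where a joint would pass 70% of its speed; a pose out of reach is approached as far as the arm can. A call is refused whole if a number of a shift passes 50 or a number of a turn 0.15, either way. A call with a gripper value outside its range is refused whole. "grip" is the opening, from 0 (shut) to 1 (fully open), set as the call begins (left out, the last holds). The fingers move at their own pace and stop on an object; the grip force is fixed at half the most. Time passes only in rows, so rows that do not move let the fingers close. It gives the time, the measured TCP pose, the force and the opening at its end, in the units of the state.
- ctrl.get_obs(): the state, without advancing time (a new reading comes with each control period).
- ctrl.camera(name): name is "scene" or "top" or "wrist"; returns a dict with "color" (400x640x3 uint8, red, green, blue), "camera_matrix" (3x3 intrinsics, pixels), "eye" and "attitude" of the camera in the world; the wrist camera has in their place "T_tool_cam" (4x4, takes a point from camera to tool coordinates, whose origin is the TCP and whose axes are the flange's). Camera axes: x right, y up, looking along -z (the intrinsics and any distortion apply to the point x, -y, -z); pixel columns grow to the right and rows downward; lengths in m; the calibration is good to about 2 mm. A picture is of the moment at which its call begins: read the wrist's pose just before it. There is no depth.
- ctrl.hand_in(): hands the job in, once; it reports no verdict.
The state is a dict: "time_s": time; "q": joint angles; "dq": joint speeds; "joint_efforts": joint torques, N m; "eef_pos": TCP position; "eef_rot": TCP orientation; "wrist_force": force on the tool from outside, world axes, zero at the start; "torque": the same for the moment, N m; "opening": opening from 0.0 (shut) to 1.0 (fully open).
Only numpy, scipy, OpenCV 4.12 (cv2) and the standard library are available. Lean on these libraries where they do the work, as an engineer would, in place of code of your own. Each camera call takes 0.05 s, during which the arm holds its last target. There are 200 camera calls.

TASK

The two or three slotted stand blocks lie in a row in the order they came off the router: taking them from left to right as the robot sees them, lay each one slot up in the jig's pocket, swing the cam lever fully shut so that the cam grips it, and push the sprung probe of the depth gauge down into its slot until the gauge's base sits flat on the block, keeping it there for about half a second to read the depth. Blocks whose slot is the full 10 mm deep go slot up into the rimmed tray; those that are only 6 mm deep go slot up on the flat board with the batten, for another pass. Finish with the gauge standing on its slotted stand, probe down in the stand's slot, and the cam lever swung open; leave everything else where it lies.

Things in the scene. Friction and masses are not known exactly. Their poses are not given: they have to be found in the camera images.
- block_a: pine stand block 80 long (x) x 44 wide (y) x 38 mm high (z), a straight 10 mm wide slot along its whole length in the middle of the top; the slot is either 10 mm or only 6 mm deep, not known beforehand. About 0.08 kg. Origin: centre of its underside. It may be absent (None from the start).
- block_b: pine stand block 80 long (x) x 44 wide (y) x 38 mm high (z), a straight 10 mm wide slot along its whole length in the middle of the top; the slot is either 10 mm or only 6 mm deep, not known beforehand. About 0.08 kg. Origin: centre of its underside. It may be absent (None from the start).
- block_c: pine stand block 80 long (x) x 44 wide (y) x 38 mm high (z), a straight 10 mm wide slot along its whole length in the middle of the top; the slot is either 10 mm or only 6 mm deep, not known beforehand. About 0.08 kg. Origin: centre of its underside. It may be absent (None from the start).
- block_d: pine stand block 80 long (x) x 44 wide (y) x 38 mm high (z), a straight 10 mm wide slot along its whole length in the middle of the top; the slot is either 10 mm or only 6 mm deep, not known beforehand. About 0.08 kg. Origin: centre of its underside. It may be absent (None from the start).
- gauge: depth gauge: steel base bar 26 (x) x 56 (y) x 9 mm, with an upright black body 18 (x) x 36 (y) mm up to 67 mm above the base's underside; a 5 mm steel rod runs through, 14 mm out below, 12 mm out on top. 0.165 kg. Origin: centre of the base's underside, z up. Grip it across its 36 mm width (y), about 42 mm above the underside. On a block, its y lies along the block's y, either way.
- probe (a joint): how far the gauge's sprung probe is pushed in, m: 0 = fully out (14 mm below the base), at most 0.0135. Slot depth = 14 mm minus this while the base sits flat. The spring starts at 1.5 N and adds 0.3 N per mm. A red pointer on the gauge's scale and the rod's top end rise by as much.
- probe_tip (a point): the lower end of the gauge's probe, on the gauge's axis, 14 mm below the base's underside when fully out.
- gauge_stand: fixed dark wooden stand of the gauge, 100 (x) x 80 (y) x 30 mm high, with a slot 16 mm wide and 18 mm deep along x through the middle of its top. The gauge stands on top, base across the slot (gauge y along stand y), probe hanging in the slot. Origin: centre of its underside.
- jig: fixed jig: plywood plate 144 x 160 x 12 mm (y -98 to +62 mm) with a pocket for one block, length along x, between end stops (inner faces at x = -42.5 and +42.5 mm), a fence (inner face at y = +24.5 mm) and a round cam (its face at y = -24.5 mm with the lever fully open). Stops, fence and cam rise 12 mm above the plate. Origin: on the plate's underside, below the pocket's middle.
- pocket (a point): middle of the jig's open pocket, on the plate's upper face, 12 mm above the jig's origin. A clamped block lies about 2.5 mm from here towards the fence (+y of the jig), and may be up to 2.5 mm off along x.
- cam_lever (a joint): angle of the jig's cam lever, rad: 0 = shut, lever along the jig's +x, cam pressing the block against the fence; 1.6 = fully open, lever along the jig's -y. Upright axis at cam_pivot; stays where left (about 1 N at the knob, a few N when the cam bites). Open it beyond 1.4 to load or unload; the cam begins to bite at about 0.4 and holds fully at 0.
- cam: wooden cam lever: an eccentric disc, 44 mm diameter, 12 mm thick, that presses on the block, in one piece with its arm. Origin: on the pivot axis, 12.5 mm above the underside of the jig.
- cam_pivot (a point): the cam lever's upright pivot axis, at the plate's upper face: x = 0, y = -45.8 mm in the jig's frame.
- cam_knob (a point): middle of the upright round knob (19 mm diameter, 30 mm high, its top 54.5 mm above the jig's underside) on the end of the lever, 78 mm from the pivot axis; the lever arm below it is 18 mm wide and its top is 24.5 mm above the jig's underside.
- tray: fixed rimmed wooden tray for finished blocks, 130 (x) x 170 (y) mm outside, walls 6 mm thick and 18 mm high, floor 6 mm thick. Origin: centre of its underside. Tray and board may be on either side.
- board: fixed flat grey board for blocks that need another pass, 130 (x) x 170 (y) x 9 mm, with a dark batten 16 mm wide and 12 mm high along its far (+x) edge. Origin: centre of its underside.
- bit_block: bystander: fixed wooden block 100 x 80 x 28 mm full of small rotary bits, 70 mm high overall. Origin: centre of its underside. It and the gauge's stand may be on either side.
- ply_tree: bystander: the flat plywood tree, loose, lying flat on the bench, to be left alone.
- file_tool: bystander: the blue-handled screwdriver, loose, lying flat on the bench, to be left alone.
- pliers: bystander: the pliers, loose, lying flat on the bench, to be left alone.
- try_square: bystander: the try square, loose, lying flat on the bench, to be left alone.
Mind the look-alikes: they are no part of the job. Leave any blue or turquoise look-alike of the block_a alone.

How it is judged:
By the outcome, as a careful person would: the job done as asked, in the order asked, and still so for the second after the job is handed in, with the robot touching nothing.
Of block_a, block_b, block_c, block_d only 2 to 3 are there at a start; the rules pass over those that are not, and their reading is None.
At some moment in a run one of block_a, block_b, block_c, block_d may be knocked a few centimetres aside while the robot is not near it.
It also fails if it takes over 210 s, if anything falls off the work surface, if the arm or the gripper's body presses on something with over 40 N, if the wrist force passes 120 N, or if a joint passes its speed limit or range.

## Working session

There is one attempt and no reset: what is moved stays moved. The work goes in short steps, Python scripts to look and compute and a tool call to move; the robot and the scene stay as the last step left them, time stands still between calls to the robot, and variables do not carry over. Pictures are saved under pics/ and viewed, about 12 in all and at most 16, crops included, and the job is handed in when it is done.

Besides the shell and the picture viewer there is one more tool, called after "Call:" as name(argument=value, ...) on one line, values as JSON. arm_command: Moves the arm, as the interface text tells. Its arguments: {"type":"object","properties":{"plan":{"type":"array","items":{"type":"number"}},"grip":{"type":"number"}},"required":["plan"]}

```bash
mkdir -p pics; cat > h.py <<'E'
import numpy as np, cv2
from bench import ctrl
from scipy.spatial.transform import Rotation as R
def rot(q): return R.from_quat([q[1],q[2],q[3],q[0]]).as_matrix()
def att(a):
    a=np.array(a,float); return a if a.shape==(3,3) else rot(a)
def shot(name):
    o=ctrl.get_obs(); c=ctrl.camera(name)
    if name=="wrist":
        T=np.eye(4);T[:3,:3]=rot(o["eef_rot"]);T[:3,3]=o["eef_pos"];T=T@np.array(c["T_tool_cam"])
        A,e=T[:3,:3],T[:3,3]
    else: A,e=att(c["attitude"]),np.array(c["eye"])
    return dict(img=c["color"][:,:,::-1].copy(),K=np.array(c["camera_matrix"]),A=A,e=e,keys=list(c))
def ray(s,u,v,z):
    K=s["K"]; d=s["A"]@np.array([(u-K[0,2])/K[0,0],-(v-K[1,2])/K[1,1],-1.]); t=(z-s["e"][2])/d[2]
    return s["e"]+t*d
def proj(s,p):
    q=s["A"].T@(np.array(p)-s["e"]); K=s["K"]; return np.array([K[0,0]*q[0]/-q[2]+K[0,2],K[1,1]*-q[1]/-q[2]+K[1,2]])
def load(n):
    import pickle; return pickle.load(open(f"pics/{n}.pkl","rb"))
def save(n,s):
    import pickle; pickle.dump(s,open(f"pics/{n}.pkl","wb")); cv2.imwrite(f"pics/{n}.png",s["img"])
E
python3 - <<'E'
from h import *
o=ctrl.get_obs(); print(o)
for n in("scene","top","wrist"):
    s=shot(n); save(n+"0",s); print(n,s["keys"],s["K"].tolist(),s["e"],s["A"].tolist())
E
```

```text
{'time_s': 0.0, 'q': array([-1.34024580e+00,  1.81547414e-01,  1.60799969e+00,  7.63533675e-06,
        1.35379257e+00, -2.06297139e-01]), 'dq': array([-0.00032382, -0.00108005,  0.00080695,  0.00037313,  0.00012551,
        0.00020678]), 'joint_efforts': array([-1.69838804e-03, -4.44872653e+01, -3.51340127e+01, -3.60417198e-04,
        9.06761969e-03, -2.23689568e-05]), 'eef_pos': array([ 0.24316609, -0.52044935,  0.23038459]), 'eef_rot': array([-8.73490761e-04,  9.76240010e-01,  2.16690287e-01, -6.86538708e-06]), 'wrist_force': array([-0.40599247, -0.36882116, -0.0679151 ]), 'torque': array([ 0.00489107, -0.04457497, -0.00095617]), 'opening': 0.9988286010004266}
scene ['color', 'camera_matrix', 'eye', 'attitude'] [[462.10232709639564, 0.0, 320.93230474576484], [0.0, 462.10232709639564, 194.2428263150982], [0.0, 0.0, 1.0]] [1.47958605 0.59813919 0.90492618] [[-0.5476563204973055, -0.48906905817116253, 0.6788843870342909], [0.8364390204191934, -0.34040927167149904, 0.42952449625168043], [0.02103139889624256, 0.8030771968495007, 0.5955037331208055]]
top ['color', 'camera_matrix', 'eye', 'attitude'] [[408.91037552205876, 0.0, 320.89788707610336], [0.0, 408.91037552205876, 204.1015075531085], [0.0, 0.0, 1.0]] [0.44531026 0.01508663 1.04168693] [[0.011826029421916462, 0.9974839510774601, -0.0698993016489565], [-0.9998192717841233, 0.01283640205663894, 0.014023214727948086], [0.014885187173085575, 0.06972082992291588, 0.9974554812510092]]
wrist ['color', 'camera_matrix', 'T_tool_cam'] [[282.9168160801072, 0.0, 320.5828988185673], [0.0, 282.9168160801072, 200.641464453086], [0.0, 0.0, 1.0]] [ 0.31311874 -0.48847107  0.37301764] [[0.42257661740228997, 0.8630026318882945, 0.2768672240961615], [-0.9063247780804211, 0.4030823216902787, 0.12688592742400187], [-0.0020973941721226953, -0.30455065144348314, 0.9524938328635182]]
```

View pics/top0.png

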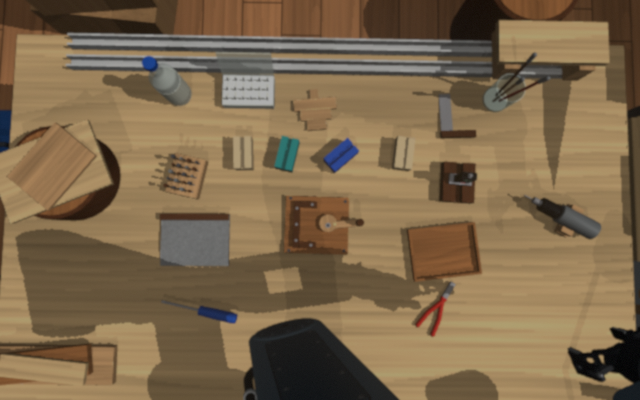

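View pics/scene0.png

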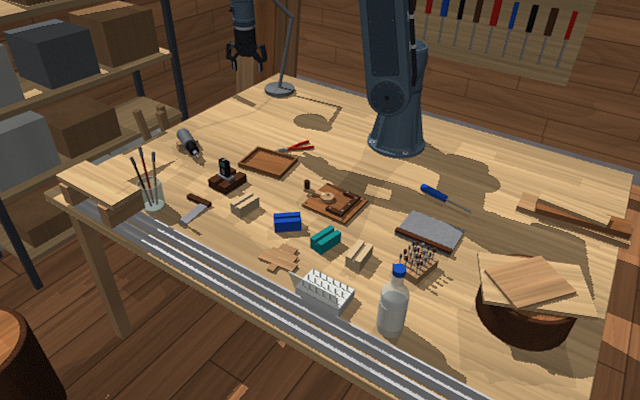

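```bash
python3 - <<'E'
from h import *
s=load("top0"); i=s["img"][120:290,150:490]
cv2.imwrite("pics/c1.png",cv2.resize(i,(800,400),interpolation=cv2.INTER_CUBIC))
for n,u,v,z in [("L",243,152,.038),("R",403,152,.038),("knob",359,222,.05),("pivot",328,223,.024),("tray",444,250,.0),("board",194,240,.009),("stand",459,183,.03)]: print(n,ray(s,u,v,z).round(3))
E
```

```text
L [0.642 0.195 0.038]
R [ 0.648 -0.202  0.038]
knob [ 0.472 -0.092  0.05 ]
pivot [ 0.47  -0.017  0.024]
tray [ 0.405 -0.314  0.   ]
board [0.423 0.317 0.009]
stand [ 0.574 -0.344  0.03 ]
```

View pics/c1.png

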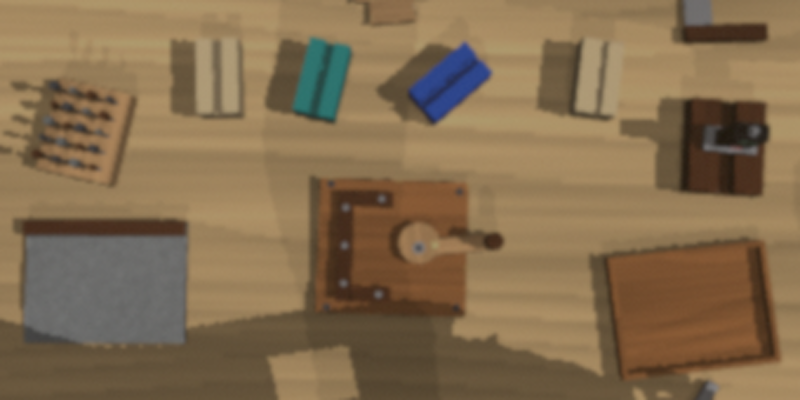

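```bash
cat >> h.py <<'E'
def go(x,y,z,th):
    "turn first, then shift in tool axes (mm) to reach TCP x,y,z with tool-x yaw th (deg)"
    o=ctrl.get_obs(); M=rot(o["eef_rot"]); t0=np.arctan2(M[1,0],M[0,0]); d=(np.radians(th)-t0+np.pi)%(2*np.pi)-np.pi
    M2=R.from_euler("z",d).as_matrix()@M; s=M2.T@(np.array([x,y,z])-o["eef_pos"])*1e3
    print("t%.1f"%o["time_s"],"pos",o["eef_pos"].round(4),"yaw %.2f"%np.degrees(t0),"tilt",M[:2,2].round(4),"F",o["wrist_force"].round(1),"op %.3f"%o["opening"]); print("turn %.3f rad, shift mm"%-d,s.round(1))
E
```

Call:
arm_command(plan=[30, -35, 0, 0, 30, -35, 0, 0, 30, -35, 0, 0, 30, -35, 0, 0, 30, -35, 0, 0, 30, -35, 0, 0, 30, -35, 0, 0, 30, -35, 0, 0, 30, -35, 0, 0, 30, -35, 0, 0, 0, 0, 0, -0.15, 0, 0, 0, -0.15, 0, 0, 0, -0.15, 0, 0, 0, -0.15, 0, 0, 0, -0.15, 0, 0, 0, -0.15, 0, 0, 0, -0.15, 0, 0, 0, -0.15, 0, 0, 0, -0.15, 0, 0, 0, -0.15], grip=1)

```text
time_s: 2.15
eef_pos: [0.3668, -0.0769, 0.2311]
eef_rot: [-0.0, 0.564, 0.826, -0.0]
wrist_force: [0.5, -0.4, -0.1]
opening: 1.002
```

```bash
python3 -c "
from h import *
go(.44,.0,.23,180)"
```

```text
t2.1 pos [ 0.3668 -0.0769  0.2311] yaw 111.32 tilt [-0.0003  0.0002] F [ 0.5 -0.4 -0.1] op 1.002
turn -1.199 rad, shift mm [-73.2  76.9   1. ]
```

Call:
arm_command(plan=[0, 0, 0, -0.15, 0, 0, 0, -0.15, 0, 0, 0, -0.15, 0, 0, 0, -0.15, 0, 0, 0, -0.15, 0, 0, 0, -0.15, 0, 0, 0, -0.15, 0, 0, 0, -0.149, -35, 25, -20, 0, -35, 25, -20, 0, -35, 25, -20, 0, 0, 0, 0, 0])

```text
time_s: 3.35
eef_pos: [0.4764, -0.0005, 0.2938]
eef_rot: [0.003, 0.001, 1.0, 0.0]
wrist_force: [-0.3, -0.4, 0.2]
opening: 1.001
```

```bash
python3 - <<'E'
from h import *
go(.6,.195,.2,180)
s=shot("wrist"); save("w1",s)
E
```

```text
t3.4 pos [ 0.4764 -0.0005  0.2938] yaw 179.86 tilt [ 0.0052 -0.    ] F [-0.3 -0.4  0.2] op 1.001
turn -0.002 rad, shift mm [-123.1  195.5   94.5]
```

View pics/w1.png

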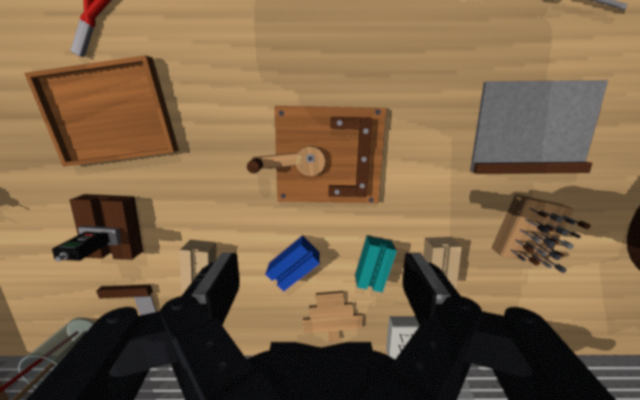

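```bash
python3 - <<'E'
from h import *
s=load("w1")
P=dict(pivot=(310,159,.0245),jTL=(275,107,.012),jBL=(277,203,.012),jTR=(381,107,.012),jBR=(377,202,.012),
 trTL=(27,73,.018),trTR=(149,57,.018),trBL=(65,165,.018),trBR=(188,152,.018),boTL=(486,81,.009),boTR=(606,81,.009),boBL=(475,162,.021),boBR=(591,163,.021),
 stTL=(74,196,.03),stTR=(141,198,.03),stBL=(78,258,.03),stBR=(138,259,.03),knob=(256,165,.0545),
 bLtl=(427,238,.038),bLtr=(459,240,.038),bRtl=(182,241,.038),bRtr=(215,243,.038),bLslot=(443,239,.038),bRslot=(198,242,.038))
for k,v in P.items(): print(k,ray(s,*v).round(4)[:2])
i=s["img"]; c=np.hstack([cv2.resize(i[180:300,50:220],None,fx=2.3,fy=2.3,interpolation=3),cv2.resize(i[180:300,400:570],None,fx=2.3,fy=2.3,interpolation=3)])
d=cv2.resize(i[90:210,250:400],None,fx=2.3,fy=2.3,interpolation=3); d=np.hstack([d,np.zeros((d.shape[0],c.shape[1]-d.shape[1],3),np.uint8)])
cv2.imwrite("pics/c2.png",np.vstack([c,d]))
E
```

```text
pivot [ 0.4666 -0.0166]
jTL [ 0.3943 -0.0658]
jBL [ 0.5383 -0.0702]
jTR [0.3948 0.085 ]
jBR [0.5371 0.0877]
trTL [ 0.3497 -0.3985]
trTR [ 0.3306 -0.2295]
trBL [ 0.4756 -0.3824]
trBR [ 0.4568 -0.1961]
boTL [0.3607 0.23  ]
boTR [0.3612 0.3974]
boBL [0.4723 0.2269]
boBR [0.4743 0.3986]
stTL [ 0.5203 -0.3712]
stTR [ 0.5238 -0.2713]
stBL [ 0.6249 -0.3931]
stBR [ 0.627  -0.2967]
knob [ 0.4695 -0.0891]
bLtl [0.5873 0.1629]
bLtr [0.5908 0.2129]
bRtl [ 0.5913 -0.2163]
bRtr [ 0.5948 -0.1656]
bLslot [0.5891 0.1879]
bRslot [ 0.5931 -0.1917]
```

View pics/c2.png

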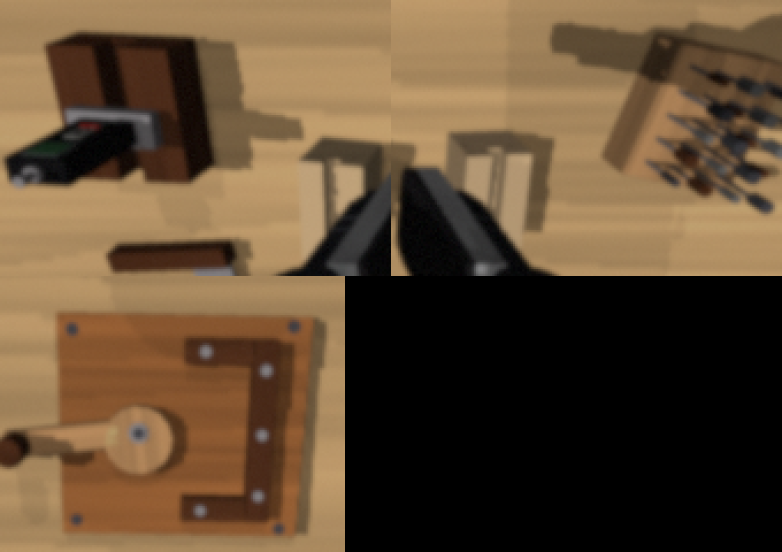

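Call:
arm_command(plan=[-30, 39, 20, 0, -30, 39, 20, 0, -30, 39, 20, 0, -30, 39, 20, 0, -43, 39, 20, 0, 0, 0, 40, 0, 0, 0, 30, 0, 0, 0, 0, 0])

```text
time_s: 4.2
eef_pos: [0.6166, 0.174, 0.1232]
eef_rot: [-0.006, 0.003, 1.0, -0.001]
wrist_force: [-0.0, -0.7, -1.1]
opening: 1.0
```

```bash
python3 - <<'E'
from h import *
go(.642,.195,.12,180)
s=shot("wrist"); save("w2",s); 
E
```

```text
t4.2 pos [0.6166 0.174  0.1232] yaw 179.65 tilt [-0.0122 -0.0014] F [-0.  -0.7 -1.1] op 1.000
turn -0.006 rad, shift mm [-25.4  21.    2.8]
```

View pics/w2.png

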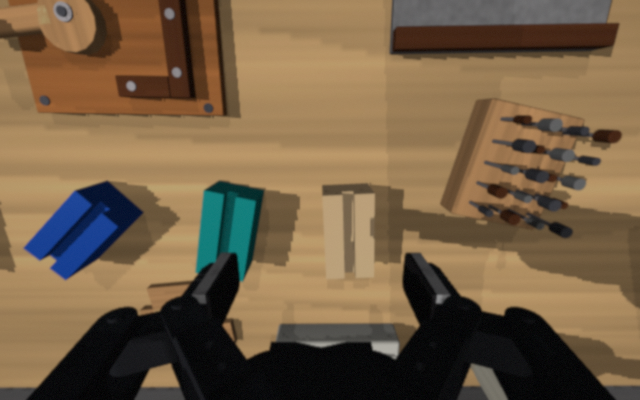

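```bash
python3 - <<'E'
from h import *
s=load("w2")
for p in [(325,194),(372,192),(327,278),(374,276),(445,205),(264,188),(278,325)]: print(p,ray(s,*p,.038).round(4)[:2])
go(.642,.195,.12,180)
E
```

```text
(325, 194) [0.6038 0.177 ]
(372, 192) [0.6023 0.2164]
(327, 278) [0.6841 0.1787]
(374, 276) [0.6823 0.2219]
(445, 205) [0.6141 0.2788]
(264, 188) [0.5982 0.1262]
(278, 325) [0.7362 0.1309]
t4.2 pos [0.6186 0.1742 0.1266] yaw 179.64 tilt [-0.0072 -0.0009] F [-0.5 -0.7  0.5] op 1.005
turn -0.006 rad, shift mm [-23.4  20.8   6.4]
```

Call:
arm_command(plan=[0, 0, 0, -0.04, -13, 12, 6, 0, -12, 11, 10, 0, 0, 0, 20, 0, 0, 0, 20, 0, 0, 0, 20, 0, 0, 0, 20, 0, 0, 0, 15, 0, 0, 0, 0, 0, 0, 0, 0, 0])

```text
time_s: 5.25
eef_pos: [0.6465, 0.1988, 0.0201]
eef_rot: [0.001, -0.017, 1.0, 0.0]
wrist_force: [-0.2, -0.2, 0.9]
opening: 1.0
```

```bash
python3 - <<'E'
from h import *
go(.643,.1985,.015,182)
E
```

```text
t5.2 pos [0.6465 0.1988 0.0201] yaw -178.06 tilt [0.0015 0.0002] F [-0.2 -0.2  0.9] op 1.000
turn -0.001 rad, shift mm [ 3.5 -0.2  5.1]
```

Call:
arm_command(plan=[3, 0, 5, 0, 0, 0, 0, 0, 0, 0, 0, 0])

```text
time_s: 5.55
eef_pos: [0.6428, 0.199, 0.0142]
eef_rot: [0.0, -0.017, 1.0, 0.0]
wrist_force: [0.4, -0.5, -0.3]
opening: 1.004
```

Call:
arm_command(plan=[0, 0, 0, 0, 0, 0, 0, 0, 0, 0, 0, 0, 0, 0, 0, 0, 0, 0, 0, 0, 0, 0, 0, 0, 0, 0, 0, 0], grip=0)

```text
time_s: 6.25
eef_pos: [0.6431, 0.199, 0.0141]
eef_rot: [0.0, -0.017, 1.0, 0.0]
wrist_force: [0.9, 0.2, 3.7]
opening: 0.503
```

```bash
python3 - <<'E'
from h import *
go(.47,.029,.10,180)
s=shot("wrist"); save("w3",s)
E
```

```text
t6.2 pos [0.6431 0.199  0.0141] yaw -178.04 tilt [0.0008 0.0001] F [0.9 0.2 3.7] op 0.503
turn 0.034 rad, shift mm [ 173.  -170.   -86.1]
```

View pics/w3.png

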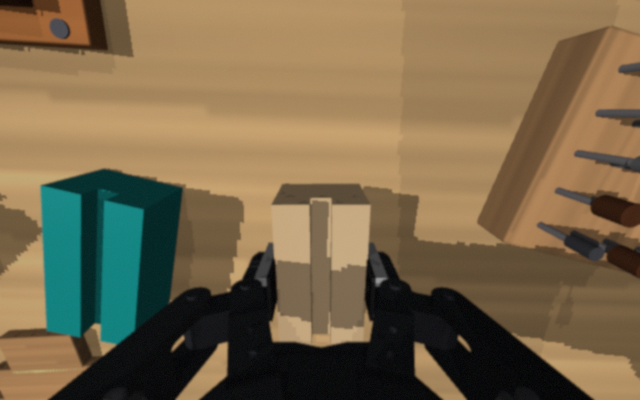

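Call:
arm_command(plan=[0, 0, -15, 0, 0, 0, -30, 0, 0, 0, -40, 0, 25, 0, -20, 0.034, 40, -40, 0, 0, 40, -40, 0, 0, 40, -40, 0, 0, 20, -35, 0, 0, 0, -10, 0, 0, 0, 0, 0, 0])

```text
time_s: 7.3
eef_pos: [0.4918, 0.0457, 0.1195]
eef_rot: [0.001, 0.001, 1.0, -0.0]
wrist_force: [0.3, -0.3, -1.5]
opening: 0.504
```

```bash
python3 - <<'E'
from h import *
s=load("w3"); M=ctrl.get_obs()
for p in [(272,204),(320,204),(370,204),(311,330),(330,330)]: print((ray(s,*p,.038)-np.array([.6431,.199,0])).round(4)[:2])
go(.47,.029,.10,180)
s=shot("wrist"); save("w4",s)
E
```

```text
[-0.0385 -0.0235]
[-0.0392 -0.0023]
[-0.04    0.0198]
[ 0.0293 -0.0047]
[0.029  0.0051]
t7.3 pos [0.4918 0.0457 0.1195] yaw 179.85 tilt [ 0.0011 -0.0002] F [ 0.3 -0.3 -1.5] op 0.504
turn -0.003 rad, shift mm [ 21.9 -16.7  19.4]
```

View pics/w4.png

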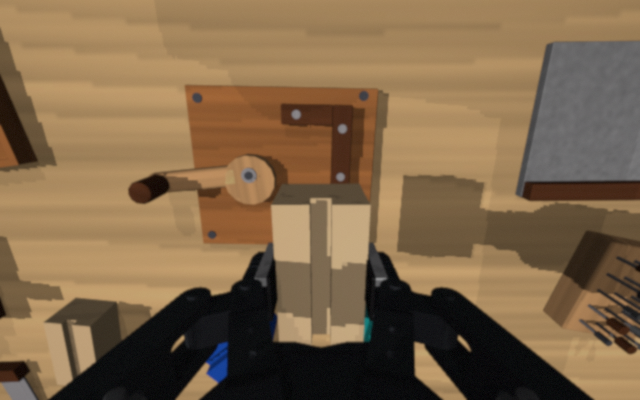

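```bash
python3 - <<'E'
from h import *
s=load("w4")
for n,u,v,z in [("pivot",249,175,.0265),("TL",187,87,.012),("TR",378,90,.012),("BL",205,243,.012),("fence_in",333,124,.024),("fence_in2",330,184,.024),("stopfar edge",282,104,.024),("stopinner",282,123,.024),("stopinner",330,125,.024)]: print(n,ray(s,u,v,z).round(4)[:2])
E
```

```text
pivot [ 0.4654 -0.0156]
TL [ 0.3946 -0.0644]
TR [0.3974 0.0927]
BL [ 0.536  -0.0677]
fence_in [0.4239 0.0553]
fence_in2 [0.4741 0.0533]
stopfar edge [0.4084 0.0146]
stopinner [0.4229 0.0139]
stopinner [0.4246 0.0529]
```

Call:
arm_command(plan=[12, -8, 0, 0.025, 12, -8, 0, 0, 0, 0, 25, 0, 0, 0, 25, 0, 0, 0, 20, 0, 0, 0, 0, 0, 0, 0, 0, 0])

```text
time_s: 8.05
eef_pos: [0.4679, 0.0321, 0.0488]
eef_rot: [-0.0, 0.012, 1.0, 0.0]
wrist_force: [1.0, 0.1, -1.2]
opening: 0.503
```

```bash
python3 - <<'E'
from h import *
go(.467,.030,.0265,178.4)
E
```

```text
t8.1 pos [0.4679 0.0321 0.0488] yaw 178.65 tilt [-0.0007  0.0003] F [ 1.   0.1 -1.2] op 0.503
turn 0.004 rad, shift mm [ 0.9 -2.1 22.3]
```

Call:
arm_command(plan=[1, -2, 0, 0.004, 0, 0, 6, 0, 0, 0, 6, 0, 0, 0, 5, 0, 0, 0, 3, 0, 0, 0, 2, 0, 0, 0, 0, 0])

```text
time_s: 8.75
eef_pos: [0.4662, 0.0293, 0.0264]
eef_rot: [-0.0, 0.014, 1.0, 0.0]
wrist_force: [-0.5, 0.3, -0.3]
opening: 0.505
```

```bash
python3 - <<'E'
from h import *
go(.467,.030,.0265,178.4)
E
```

```text
t8.8 pos [0.4662 0.0293 0.0264] yaw 178.34 tilt [-0.0005  0.0001] F [-0.5  0.3 -0.3] op 0.505
turn -0.001 rad, shift mm [-0.8  0.7 -0.1]
```

Call:
arm_command(plan=[0, 0, 0, 0, 0, 0, 0, 0, 0, 0, 0, 0, 0, 0, 0, 0, 0, 0, 0, 0, 0, 0, -10, 0, 0, 0, -30, 0, 0, 0, -30, 0, 0, -20, -25, 0.149, 0, 0, 0, 0], grip=1)

```text
time_s: 9.75
eef_pos: [0.4689, 0.0075, 0.1261]
eef_rot: [0.004, 0.091, 0.996, -0.001]
wrist_force: [0.5, 0.3, 0.3]
opening: 1.004
```

Call:
arm_command(plan=[0, 0, 0, 0.149, 0, 0, 0, 0.149, 0, 0, 0, 0.149, 0, 0, 0, 0.149, 0, 0, 0, 0.149, 0, 0, 0, 0.149, 0, 0, 0, 0.149, 0, 0, 0, 0.149, 0, 0, 0, 0.149, 0, 0, 0, 0, 0, 0, 0, 0])

```text
time_s: 10.85
eef_pos: [0.4655, 0.0096, 0.1214]
eef_rot: [-0.0, 0.687, 0.727, -0.0]
wrist_force: [-0.3, 0.2, 0.1]
opening: 0.995
```

```bash
python3 - <<'E'
from h import *
go(.464,-.094,.12,90)
s=shot("wrist"); save("w5",s)
E
```

```text
t10.8 pos [0.4655 0.0096 0.1214] yaw 93.27 tilt [-0.0007  0.0003] F [-0.3  0.2  0.1] op 0.995
turn 0.057 rad, shift mm [-103.6   -1.5    1.3]
```

View pics/w5.png

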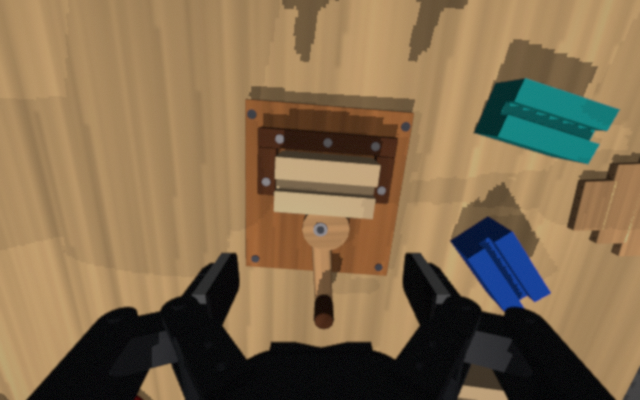

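```bash
python3 - <<'E'
from h import *
s=load("w5")
for n,u,v,z in [("pivot",320,229,.0265),("knobtop",324,318,.0545),("TL",247,99,.012),("TR",413,112,.012),("BL",246,269,.012),("BR",387,274,.012),("blk TL",276,156,.05),("blkTR",380,165,.05),("blkBL",274,215,.05),("blkBR",374,218,.05)]: print(n,ray(s,u,v,z).round(4)[:2])
E
```

```text
pivot [ 0.4654 -0.0161]
knobtop [ 0.4733 -0.09  ]
TL [0.398  0.0922]
TR [0.5386 0.0898]
BL [ 0.3933 -0.0705]
BR [ 0.5366 -0.068 ]
blk TL [0.4284 0.0519]
blkTR [0.5077 0.0496]
blkBL [0.4272 0.0042]
blkBR [0.508  0.0062]
```

Call:
arm_command(plan=[0, 0, 0, -0.04, -25, 0, 0, 0, -26, -1, 0, 0, -26, -1, 0, 0, -26, -1, 10, 0, 0, 0, 25, 0, 0, 0, 25, 0, 0, 0, 20, 0, 0, 0, 7, 0, 0, 0, 0, 0, 0, 0, 0, 0])

```text
time_s: 12.0
eef_pos: [0.4729, -0.0937, 0.0354]
eef_rot: [0.0, 0.673, 0.739, 0.0]
wrist_force: [-0.4, 0.4, 0.6]
opening: 1.003
```

```bash
python3 - <<'E'
from h import *
go(.473,-.0935,.034,95.6)
E
```

```text
t12.0 pos [ 0.4729 -0.0937  0.0354] yaw 95.34 tilt [ 0.0009 -0.0004] F [-0.4  0.4  0.6] op 1.003
turn -0.005 rad, shift mm [0.2 0.1 1.4]
```

Call:
arm_command(plan=[0, 0, 0, 0, 0, 0, 0, 0, 0, 0, 0, 0, 0, 0, 0, 0, 0, 0, 0, 0, 0, 0, 0, 0, 0, 0, 0, 0, 0, 0, 0, 0, 0, 0, 0, 0, 0, 0, 0, 0, 0.6, 9.3, 0, -0.12, 0.6, 9.3, 0, -0.12, 0.6, 9.3, 0, -0.12, 0.6, 9.3, 0, -0.12, 0, 0, 0, 0], grip=0)

```text
time_s: 13.5
eef_pos: [0.5084, -0.0816, 0.0351]
eef_rot: [0.001, 0.478, 0.878, -0.0]
wrist_force: [1.2, -2.4, 5.4]
opening: 0.198
```

```bash
python3 - <<'E'
from h import *
th=np.radians(-84.4+27.5); p=np.array([.4654,-.016])+.078*np.array([np.cos(th),np.sin(th)]); go(*p,.0354,180+np.degrees(th))
E
```

```text
t13.5 pos [ 0.5084 -0.0816  0.0351] yaw 122.89 tilt [ 0.0016 -0.0011] F [ 1.2 -2.4  5.4] op 0.198
turn -0.004 rad, shift mm [ 0.4 -0.2 -0.3]
```

Call:
arm_command(plan=[0.6, 9.3, 0, -0.12, 0.6, 9.3, 0, -0.12, 0.6, 9.3, 0, -0.12, 0.6, 9.3, 0, -0.12, 0.6, 9.3, 0, -0.12, 0.6, 9.3, 0, -0.12, 0.3, 6.2, 0, -0.08, 0.3, 6.2, 0, -0.08, 0, 0, 0, 0])

```text
time_s: 14.4
eef_pos: [0.5436, -0.0261, 0.0353]
eef_rot: [0.002, 0.06, 0.998, -0.001]
wrist_force: [4.9, -2.5, 1.2]
opening: 0.2
```

```bash
python3 - <<'E'
from h import *
th=np.radians(-1.6); p=np.array([.4654,-.016])+.078*np.array([np.cos(th),np.sin(th)]); go(*p,.0354,180+np.degrees(th))
E
```

```text
t14.4 pos [ 0.5436 -0.0261  0.0353] yaw 173.13 tilt [ 0.0039 -0.002 ] F [ 4.9 -2.5  1.2] op 0.200
turn -0.092 rad, shift mm [ 0.5  7.9 -0.1]
```

Call:
arm_command(plan=[0, 2.5, 0, -0.03, 0, 2.5, 0, -0.03, 0, 2.5, 0, -0.03, 0, 1.5, 0, 0, 0, 0, 0, 0])

```text
time_s: 14.9
eef_pos: [0.5443, -0.0187, 0.0353]
eef_rot: [0.002, 0.016, 1.0, -0.002]
wrist_force: [4.2, -9.4, -0.9]
opening: 0.196
```

```bash
python3 - <<'E'
from h import *
th=np.radians(-1.6); p=np.array([.4654,-.016])+.078*np.array([np.cos(th),np.sin(th)]); go(*p,.0354,180+np.degrees(th))
E
```

```text
t14.9 pos [ 0.5443 -0.0187  0.0353] yaw 178.16 tilt [ 0.004  -0.0039] F [ 4.2 -9.4 -0.9] op 0.196
turn -0.004 rad, shift mm [ 1.   0.5 -0.1]
```

Call:
arm_command(plan=[0, 1, 0, 0, 0, 1, 0, 0, 0, 0, 0, 0])

```text
time_s: 15.2
eef_pos: [0.5443, -0.0176, 0.0353]
eef_rot: [0.002, 0.016, 1.0, -0.003]
wrist_force: [4.4, -13.1, -1.1]
opening: 0.191
```

```bash
python3 - <<'E'
from h import *
go(.5435,-.018,.0354,178.4)
E
```

```text
t15.2 pos [ 0.5443 -0.0176  0.0353] yaw 178.19 tilt [ 0.0037 -0.0052] F [  4.4 -13.1  -1.1] op 0.191
turn -0.004 rad, shift mm [ 0.8 -0.5 -0.1]
```

Call:
arm_command(plan=[0, 2, 0, 0, 0, 0, 0, 0])

```text
time_s: 15.4
eef_pos: [0.5443, -0.0172, 0.0353]
eef_rot: [0.002, 0.016, 1.0, -0.004]
wrist_force: [2.6, -20.7, -1.6]
opening: 0.198
```

```bash
python3 - <<'E'
from h import *
go(.5435,-.018,.0354,178.4)
E
```

```text
t15.4 pos [ 0.5443 -0.0172  0.0353] yaw 178.21 tilt [ 0.0035 -0.008 ] F [  2.6 -20.7  -1.6] op 0.198
turn -0.003 rad, shift mm [ 0.8 -0.8 -0.1]
```

Call:
arm_command(plan=[0, -3, 0, 0, 0, 0, 0, 0, 0, 0, 0, 0, 0, 0, 0, 0, 0, 0, 0, 0, 0, 0, -20, 0, 0, 0, -30, 0, 0, 0, -40, 0, 0, 0, -40, 0, 0, -30, -35, 0, 0, -40, 0, 0, 0, -40, 0, 0, 0, -40, 0, 0, 0, -40, 0, 0, 0, -40, 0, 0, -8, -40, 0, 0, -8, -30, 0, 0, 0, -20, 0, 0, 0, 0, 0, 0], grip=1)

```text
time_s: 17.3
eef_pos: [0.5489, -0.3375, 0.1992]
eef_rot: [-0.0, 0.016, 1.0, -0.0]
wrist_force: [0.5, -0.2, 0.0]
opening: 1.0
```

```bash
python3 - <<'E'
from h import *
go(.56,-.34,.2,180)
s=shot("wrist"); save("w6",s)
E
```

```text
t17.3 pos [ 0.5489 -0.3375  0.1992] yaw 178.21 tilt [-0.0006 -0.0001] F [ 0.5 -0.2  0. ] op 1.000
turn -0.031 rad, shift mm [-11.1  -2.5  -0.8]
```

View pics/w6.png

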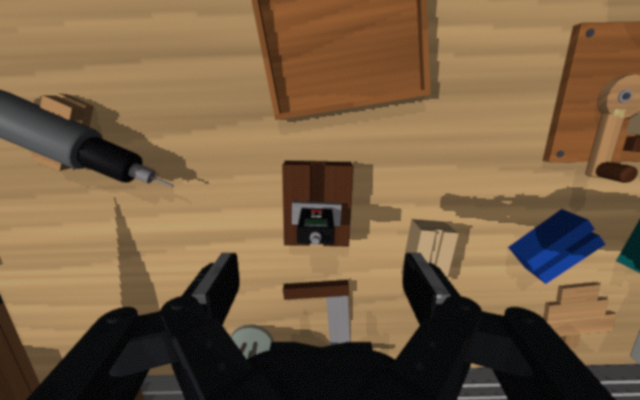

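```bash
python3 - <<'E'
from h import *
s=load("w6")
for n,u,v,z in [("rod",315,238,.109),("baseL",292,204,.039),("baseR",342,206,.039),("bodyTL",299,219,.097),("bodyTR",335,219,.097),("stTL",284,168,.03),("stTR",352,168,.03),("stBL",284,246,.03),("stBR",350,246,.03)]: print(n,ray(s,u,v,z).round(4)[:2])
cv2.imwrite("pics/c3.png",cv2.resize(s["img"][150:260,250:390],None,fx=5,fy=5,interpolation=3))
E
```

```text
rod [ 0.5796 -0.3442]
baseL [ 0.5696 -0.3711]
baseR [ 0.5738 -0.3148]
bodyTL [ 0.5655 -0.3588]
bodyTR [ 0.5665 -0.3254]
stTL [ 0.5301 -0.3785]
stTR [ 0.5325 -0.3026]
stBL [ 0.6261 -0.3853]
stBR [ 0.6286 -0.3049]
```

View pics/c3.png

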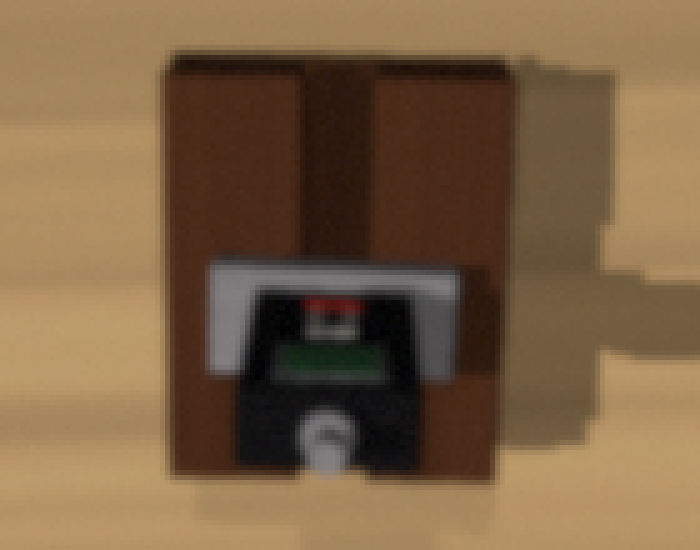

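Call:
arm_command(plan=[-16, -2, 0, 0.021, -16, -2, 9, 0, 0, 0, 30, 0, 0, 0, 30, 0, 0, 0, 30, 0, 0, 0, 25, 0, 0, 0, 15, 0, 0, 0, 8, 0, 0, 0, 0, 0, 0, 0, 0, 0])

```text
time_s: 18.35
eef_pos: [0.5821, -0.341, 0.0541]
eef_rot: [0.001, 0.025, 1.0, -0.001]
wrist_force: [0.9, -0.8, -0.2]
opening: 1.0
```

```bash
python3 - <<'E'
from h import *
go(.581,-.3435,.05,177)
s=shot("wrist"); save("w7",s)
E
```

```text
t18.4 pos [ 0.5821 -0.341   0.0541] yaw 177.17 tilt [ 0.0015 -0.0012] F [ 0.9 -0.8 -0.2] op 1.000
turn 0.003 rad, shift mm [ 1.  -2.6  4.1]
```

View pics/w7.png

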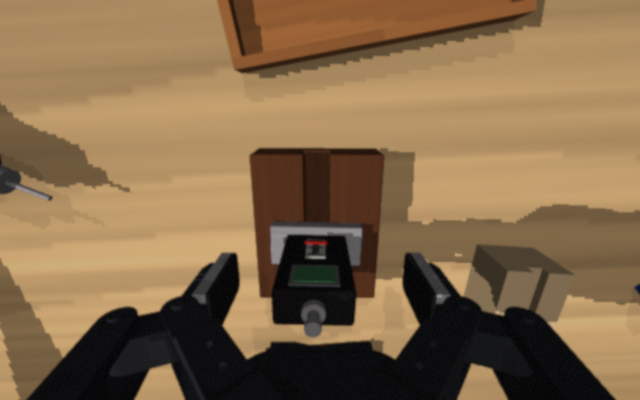

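```bash
python3 - <<'E'
from h import *
s=load("w7")
for n,u,v,z in [("rodtop",313.5,322,.109),("bodyfL",273,289,.097),("bodyfR",355,290,.097),("bodybL",275,323,.097),("bodybR",355,323,.097),("baseL",271,225,.039),("baseR",361,226,.039),("stTL",251,156,.03),("stTR",383,156,.03)]: print(n,ray(s,u,v,z).round(4)[:2])
E
```

```text
rodtop [ 0.5792 -0.3442]
bodyfL [ 0.5723 -0.3607]
bodyfR [ 0.5745 -0.3271]
bodybL [ 0.5893 -0.3616]
bodybR [ 0.591  -0.3273]
baseL [ 0.5677 -0.3708]
baseR [ 0.571  -0.3168]
stTL [ 0.5271 -0.38  ]
stTR [ 0.531  -0.3024]
```

Call:
arm_command(plan=[0.5, -2.8, 4, 0, 0, 0, 0, 0])

```text
time_s: 18.6
eef_pos: [0.5807, -0.3441, 0.0491]
eef_rot: [0.0, 0.025, 1.0, -0.0]
wrist_force: [-0.6, -0.7, -0.7]
opening: 1.0
```

Call:
arm_command(plan=[0, 0, 0, 0, 0, 0, 0, 0, 0, 0, 0, 0, 0, 0, 0, 0, 0, 0, 0, 0, 0, 0, 0, 0, 0, 0, 0, 0, 0, 0, 0, 0], grip=0)

```text
time_s: 19.4
eef_pos: [0.5809, -0.3436, 0.049]
eef_rot: [0.0, 0.025, 1.0, -0.0]
wrist_force: [0.1, 0.1, 1.8]
opening: 0.414
```

```bash
python3 - <<'E'
from h import *
go(.467,.0325,.11,178.4)
E
```

```text
t19.4 pos [ 0.5809 -0.3436  0.049 ] yaw 177.15 tilt [ 0.0005 -0.0003] F [0.1 0.1 1.8] op 0.414
turn -0.022 rad, shift mm [124.3 372.7 -61.2]
```

Call:
arm_command(plan=[0, 0, -15, 0, 0, 0, -25, 0, 0, 0, -30, 0, 10, 35, -10, -0.022, 12, 35, 0, 0, 12, 35, 0, 0, 12, 35, 0, 0, 12, 35, 0, 0, 12, 35, 0, 0, 12, 35, 0, 0, 12, 35, 0, 0, 12, 35, 0, 0, 12, 35, 0, 0, 6, 15, 0, 0, 0, 8, 0, 0, 0, 0, 0, 0, 0, 0, 0, 0])

```text
time_s: 21.1
eef_pos: [0.4687, 0.0321, 0.129]
eef_rot: [0.0, 0.014, 1.0, -0.0]
wrist_force: [-0.0, 0.1, -1.6]
opening: 0.412
```

```bash
python3 - <<'E'
from h import *
go(.467,.0325,.11,178.4)
s=shot("wrist"); save("w8",s)
E
```

```text
t21.1 pos [0.4687 0.0321 0.129 ] yaw 178.39 tilt [ 0.0008 -0.0006] F [-0.   0.1 -1.6] op 0.412
turn -0.000 rad, shift mm [ 1.7  0.3 19. ]
```

View pics/w8.png

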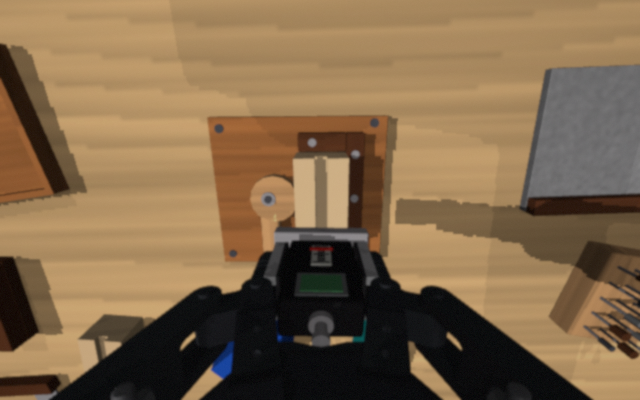

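```bash
cat > slot.py <<'E'
from h import *
import sys
s=load(sys.argv[1]); rows=[int(a) for a in sys.argv[2].split(",")]; u0,u1=int(sys.argv[3]),int(sys.argv[4])
g=cv2.cvtColor(s["img"],6).astype(float)
for v in rows:
    p=g[v-1:v+2,u0:u1].mean(0); print(v,p.astype(int).tolist())
E
python3 slot.py w8 170,190,210 285,360
```

```text
Traceback (most recent call last):
  File "slot.py", line 3, in <module>
    s=load(sys.argv[1]); rows=[int(a) for a in sys.argv[2].split(",")]; u0,u1=int(sys.argv[3]),int(sys.argv[4])
                                                                              ~~~^^^^^^^^^^^^^
ValueError: invalid literal for int() with base 10: '285,360'
```

```bash
python3 slot.py w8 170,190,210 285 360
```

```text
170 [102, 102, 101, 101, 101, 102, 105, 119, 148, 169, 177, 177, 178, 178, 179, 178, 178, 178, 178, 177, 178, 178, 178, 178, 178, 177, 177, 176, 169, 150, 126, 113, 110, 110, 111, 111, 112, 110, 110, 113, 130, 154, 167, 174, 178, 178, 178, 179, 178, 178, 179, 179, 179, 179, 178, 178, 179, 179, 178, 179, 178, 176, 168, 139, 91, 48, 32, 32, 31, 30, 32, 30, 32, 31, 31]
190 [138, 138, 139, 138, 138, 138, 137, 139, 149, 166, 176, 178, 178, 177, 178, 177, 178, 178, 178, 177, 178, 178, 178, 178, 177, 178, 178, 179, 176, 162, 130, 111, 110, 111, 112, 111, 110, 110, 111, 111, 113, 127, 153, 171, 177, 178, 179, 178, 178, 178, 178, 178, 178, 179, 178, 178, 179, 178, 178, 178, 178, 176, 159, 115, 64, 37, 32, 31, 31, 31, 31, 31, 32, 31, 32]
210 [135, 135, 135, 135, 136, 138, 138, 136, 132, 140, 163, 175, 177, 178, 179, 178, 178, 178, 179, 178, 179, 178, 178, 179, 179, 178, 179, 178, 176, 163, 133, 110, 108, 110, 111, 111, 111, 111, 111, 111, 114, 127, 154, 171, 178, 179, 178, 178, 179, 178, 178, 178, 178, 179, 178, 179, 179, 179, 178, 178, 177, 168, 140, 91, 49, 33, 32, 32, 31, 32, 32, 32, 33, 31, 32]
```

```bash
python3 - <<'E'
from h import *
s=load("w8")
print(ray(s,320.4,170,.05),ray(s,320.7,190,.05),ray(s,320.8,210,.05)); print(ray(s,320,155,.05),proj(s,[.4687,.0321,.129]))
s=load("w3"); print(ray(s,320,300,.038)-[.6431,.199,0],proj(s,[.6431,.199,.038]))
E
```

```text
[0.43518704 0.03218235 0.05      ] [0.4516654  0.03195043 0.05      ] [0.46889078 0.03154188 0.05      ]
[0.42328858 0.03221306 0.05      ] [321.82414278 256.64446138]
[ 0.01086909 -0.00063272  0.038     ] [322.04927175 281.04656202]
```

Call:
arm_command(plan=[4, 0.3, 0, 0, 0, 0, 20, 0, 0, 0, 20, 0, 0, 0, 5, 0, 0, 0, 0, 0])

```text
time_s: 21.65
eef_pos: [0.4631, 0.0331, 0.083]
eef_rot: [-0.001, 0.014, 1.0, 0.0]
wrist_force: [-0.2, -0.4, -2.3]
opening: 0.414
```

```bash
python3 -c "
from h import *
go(.465,.0323,.069,178.4)"
```

```text
t21.6 pos [0.4631 0.0331 0.083 ] yaw 178.36 tilt [-0.0023  0.0004] F [-0.2 -0.4 -2.3] op 0.414
turn -0.001 rad, shift mm [-1.9 -0.7 14. ]
```

Call:
arm_command(plan=[0, 0, 2, 0, 0, 0, 2, 0, 0, 0, 1, 0, 0, 0, 0, 0, 0, 0, 0, 0])

```text
time_s: 22.15
eef_pos: [0.4641, 0.0335, 0.0789]
eef_rot: [0.0, 0.014, 1.0, -0.0]
wrist_force: [0.7, 0.4, -1.8]
opening: 0.412
```

Call:
arm_command(plan=[0, 0, 2, 0, 0, 0, 0, 0, 0, 0, 0, 0])

```text
time_s: 22.45
eef_pos: [0.4638, 0.0335, 0.0766]
eef_rot: [-0.0, 0.014, 1.0, 0.0]
wrist_force: [-0.2, 0.6, -1.8]
opening: 0.415
```

Call:
arm_command(plan=[0, 0, 2, 0, 0, 0, 0, 0, 0, 0, 0, 0])

```text
time_s: 22.75
eef_pos: [0.4638, 0.0334, 0.0746]
eef_rot: [-0.0, 0.014, 1.0, 0.0]
wrist_force: [0.9, 0.2, -2.1]
opening: 0.415
```

Call:
arm_command(plan=[0, -1, 0, 0, 0, 0, 2, 0, 0, 0, 0, 0])

```text
time_s: 23.05
eef_pos: [0.4641, 0.0323, 0.0727]
eef_rot: [0.0, 0.014, 1.0, -0.0]
wrist_force: [-0.8, -0.9, 0.3]
opening: 0.414
```

Call:
arm_command(plan=[0, 0, 2, 0, 0, 0, 0, 0, 0, 0, 0, 0])

```text
time_s: 23.35
eef_pos: [0.4641, 0.0323, 0.0709]
eef_rot: [0.0, 0.014, 1.0, -0.0]
wrist_force: [-0.1, -1.2, 1.0]
opening: 0.413
```

Call:
arm_command(plan=[0, 0, 1, 0, 0, 0, 1, 0, 0, 0, 0, 0, 0, 0, 0, 0])

```text
time_s: 23.75
eef_pos: [0.4641, 0.0324, 0.0689]
eef_rot: [0.0, 0.014, 1.0, -0.0]
wrist_force: [0.1, -0.4, 4.0]
opening: 0.413
```

Call:
arm_command(plan=[0, 0, 1, 0, 0, 0, 0, 0, 0, 0, 0, 0, 0, 0, 0, 0, 0, 0, 0, 0, 0, 0, 0, 0, 0, 0, 0, 0, 0, 0, 0, 0])

```text
time_s: 24.55
eef_pos: [0.4643, 0.0323, 0.0689]
eef_rot: [0.0, 0.014, 1.0, -0.0]
wrist_force: [-4.7, -0.4, 14.0]
opening: 0.416
```

```bash
python3 - <<'E'
from h import *
go(.465,.0323,.069,178.4)
s=shot("wrist"); save("w9",s); s8=load("w8")
g=[cv2.resize(x["img"][215:360,250:390],None,fx=3,fy=4,interpolation=3) for x in (s8,s)]
cv2.imwrite("pics/c4.png",np.hstack([g[0],g[1][:,:380]]))
for x in (s8,s):
    h=cv2.cvtColor(x["img"],cv2.COLOR_BGR2HSV)[240:275,300:345]; m=((h[...,0]<8)|(h[...,0]>172))&(h[...,1]>130)&(h[...,2]>80); ys,xs=np.nonzero(m); print(len(ys),ys.mean()+240,xs.mean()+300)
E
```

```text
t24.6 pos [0.4643 0.0323 0.0689] yaw 178.42 tilt [ 0.0005 -0.0003] F [-4.7 -0.4 14. ] op 0.416
turn 0.000 rad, shift mm [-0.7 -0.  -0.1]
39 248.8974358974359 320.94871794871796
30 252.13333333333333 320.96666666666664
```

Call:
arm_command(plan=[0, 0, -10, 0, 0, 0, -20, 0, 0, 0, -30, 0, 0, 0, 0, 0.022, -13, -35, 0, 0, -13, -35, 0, 0, -13, -35, 0, 0, -13, -35, 0, 0, -13, -35, 0, 0, -14, -35, 0, 0, -14, -35, 0, 0, -14, -35, 0, 0, -14, -35, 0, 0, -10, -35, 0, 0, -4, -15, 0, 0, 0, -5, 0, 0, 0, 0, 0, 0, 0, 0, 0, 0])

```text
time_s: 26.4
eef_pos: [0.5797, -0.3423, 0.1267]
eef_rot: [-0.001, 0.025, 1.0, 0.001]
wrist_force: [0.1, -0.5, -2.5]
opening: 0.413
```

```bash
python3 -c "
from h import *
go(.5809,-.3436,.0495,177.15)"
```

```text
t26.4 pos [ 0.5797 -0.3423  0.1267] yaw 177.17 tilt [-0.0014  0.0017] F [ 0.1 -0.5 -2.5] op 0.413
turn 0.000 rad, shift mm [-1.4 -1.4 77.2]
```

Call:
arm_command(plan=[-1, -1.4, 20, 0, 0, 0, 25, 0, 0, 0, 18, 0, 0, 0, 9, 0, 0, 0, 0, 0])

```text
time_s: 26.9
eef_pos: [0.5803, -0.3438, 0.0539]
eef_rot: [-0.001, 0.025, 1.0, 0.001]
wrist_force: [0.3, 0.4, -2.3]
opening: 0.418
```

Call:
arm_command(plan=[0, 0, 3, 0, 0, 0, 2, 0, 0, 0, 0, 0, 0, 0, 0, 0])

```text
time_s: 27.3
eef_pos: [0.5815, -0.3455, 0.0513]
eef_rot: [0.0, 0.025, 1.0, -0.0]
wrist_force: [-1.0, 0.3, -1.2]
opening: 0.415
```

```bash
python3 -c "
from h import *
go(.5809,-.3436,.049,177.15)"
```

```text
t27.3 pos [ 0.5815 -0.3455  0.0513] yaw 177.15 tilt [ 0.0007 -0.0007] F [-1.   0.3 -1.2] op 0.415
turn -0.000 rad, shift mm [0.7 1.9 2.3]
```

Call:
arm_command(plan=[0, 1.5, 1, 0, 0, 0, 1.3, 0, 0, 0, 0, 0, 0, 0, 0, 0])

```text
time_s: 27.7
eef_pos: [0.5816, -0.3438, 0.049]
eef_rot: [0.0, 0.025, 1.0, -0.0]
wrist_force: [-1.0, 1.5, 2.6]
opening: 0.415
```

Call:
arm_command(plan=[0, 0, 0, 0, 0, 0, 0, 0, 0, 0, 0, 0, 0, 0, 0, 0, 0, 0, 0, 0, 0, 0, 0, 0, 0, 0, -20, 0, 0, 0, -30, 0, 0, 0, -40, 0, 0, 0, -30, 0, 0, 0, 0, 0], grip=1)

```text
time_s: 28.8
eef_pos: [0.5839, -0.346, 0.1749]
eef_rot: [0.004, 0.025, 1.0, -0.003]
wrist_force: [-0.1, -0.3, 0.5]
opening: 0.999
```

```bash
python3 -c "
from h import *
go(.5443,-.0175,.12,178.2)"
```

```text
t28.8 pos [ 0.5839 -0.346   0.1749] yaw 177.16 tilt [ 0.0078 -0.0067] F [-0.1 -0.3  0.5] op 0.999
turn -0.018 rad, shift mm [ 50.4 327.4  52.4]
```

Call:
arm_command(plan=[0, 0, 0, -0.018, 5, 35, 0, 0, 5, 35, 0, 0, 5, 35, 0, 0, 5, 35, 0, 0, 5, 35, 0, 0, 5, 35, 5, 0, 5, 35, 10, 0, 5, 35, 10, 0, 5, 32, 15, 0, 3, 12, 10, 0, 1, 3, 0, 0, 0, 0, 0, 0, 0, 0, 0, 0])

```text
time_s: 30.2
eef_pos: [0.5434, -0.0167, 0.1189]
eef_rot: [0.001, 0.016, 1.0, -0.0]
wrist_force: [0.3, -0.5, 0.2]
opening: 0.999
```

```bash
python3 -c "
from h import *
go(.5443,-.0175,.0355,178.2)"
```

```text
t30.2 pos [ 0.5434 -0.0167  0.1189] yaw 178.13 tilt [ 0.001  -0.0007] F [ 0.3 -0.5  0.2] op 0.999
turn -0.001 rad, shift mm [-0.8 -0.7 83.4]
```

Call:
arm_command(plan=[-0.8, -0.7, 25, 0, 0, 0, 25, 0, 0, 0, 20, 0, 0, 0, 13, 0, 0, 0, 0, 0])

```text
time_s: 30.7
eef_pos: [0.5426, -0.0168, 0.034]
eef_rot: [-0.001, 0.017, 1.0, 0.0]
wrist_force: [-0.5, 0.1, 0.3]
opening: 1.0
```

Call:
arm_command(plan=[0, 0, 0, 0, 0, 0, 0, 0, 0, 0, 0, 0, 0, 0, 0, 0, 0, 0, 0, 0, 0, 0, 0, 0, 0, 0, 0, 0, 0, 0, 0, 0, 0, 0, 0, 0, 0, 0, 0, 0, 0.6, -9.3, 0, 0.12, 0.6, -9.3, 0, 0.12, 0.6, -9.3, 0, 0.12, 0.6, -9.3, 0, 0.12, 0, 0, 0, 0], grip=0)

```text
time_s: 32.2
eef_pos: [0.5346, -0.0529, 0.0365]
eef_rot: [0.002, 0.254, 0.967, -0.0]
wrist_force: [3.6, -2.5, 3.0]
opening: 0.196
```

```bash
python3 - <<'E'
from h import *
M=ctrl.get_obs(); m=rot(M["eef_rot"]); y=np.arctan2(m[1,0],m[0,0]); th=y-np.pi; p=np.array([.4654,-.016])+.078*np.array([np.cos(th),np.sin(th)]); go(*p,.0354,np.degrees(y))
E
```

```text
t32.2 pos [ 0.5346 -0.0529  0.0365] yaw 150.56 tilt [ 0.0029 -0.0014] F [ 3.6 -2.5  3. ] op 0.196
turn -0.000 rad, shift mm [ 0.4 -1.9  1.1]
```

Call:
arm_command(plan=[0.6, -9.3, 0, 0.12, 0.6, -9.3, 0, 0.12, 0.6, -9.3, 0, 0.12, 0.6, -9.3, 0, 0.12, 0.6, -9.3, 0, 0.12, 0.6, -9.3, 0, 0.12, 0.6, -9.3, 0, 0.12, 0.6, -9.3, 0, 0.12, 0.5, -8, 0, 0.1, 0, 0, 0, 0])

```text
time_s: 33.2
eef_pos: [0.4666, -0.0934, 0.0366]
eef_rot: [0.003, 0.707, 0.707, -0.0]
wrist_force: [1.8, -11.2, -2.0]
opening: 0.193
```

```bash
python3 - <<'E'
from h import *
M=ctrl.get_obs(); m=rot(M["eef_rot"]); y=np.arctan2(m[1,0],m[0,0]); th=y-np.pi; p=np.array([.4654,-.016])+.078*np.array([np.cos(th),np.sin(th)]); go(*p,.0354,np.degrees(y))
E
```

```text
t33.2 pos [ 0.4666 -0.0934  0.0366] yaw 89.97 tilt [ 0.004  -0.0047] F [  1.8 -11.2  -2. ] op 0.193
turn -0.000 rad, shift mm [-0.6 -1.3  1.2]
```

Call:
arm_command(plan=[0, 0, 0, 0, 0, 0, 0, 0, 0, 0, 0, 0, 0, 0, 0, 0, 0, 0, 0, 0, 0, 0, -20, 0, 0, 0, -35, 0, 0, 0, -35, 0, 40, 0, 0, 0, 40, 0, 0, 0, 40, 0, 0, 0, 0, 0, 0, 0], grip=1)

```text
time_s: 34.4
eef_pos: [0.4644, 0.033, 0.1253]
eef_rot: [-0.001, 0.706, 0.708, 0.0]
wrist_force: [0.1, -0.1, -0.0]
opening: 1.003
```

Call:
arm_command(plan=[0, 0, 0, -0.149, 0, 0, 0, -0.149, 0, 0, 0, -0.149, 0, 0, 0, -0.149, 0, 0, 0, -0.149, 0, 0, 0, -0.149, 0, 0, 0, -0.149, 0, 0, 0, -0.149, 0, 0, 0, -0.149, 0, 0, 0, -0.149, 0, 0, 0, -0.053, 0, 0, 0, 0, 0, 0, 0, 0])

```text
time_s: 35.7
eef_pos: [0.4652, 0.0286, 0.1253]
eef_rot: [-0.0, 0.015, 1.0, -0.0]
wrist_force: [-0.0, 0.3, 0.3]
opening: 1.001
```

```bash
python3 - <<'E'
from h import *
go(.464,.0323,.0275,178.4)
s=shot("wrist"); save("w10",s)
E
python3 slot.py w10 200,230 285 360
```

```text
t35.7 pos [0.4652 0.0286 0.1253] yaw 178.24 tilt [-0.0002 -0.0001] F [-0.   0.3  0.3] op 1.001
turn -0.003 rad, shift mm [ 1.3  3.6 97.8]
200 [134, 136, 137, 138, 137, 136, 133, 120, 89, 60, 49, 58, 88, 127, 152, 160, 162, 162, 163, 162, 162, 162, 162, 163, 163, 163, 162, 162, 163, 164, 163, 162, 160, 150, 124, 105, 101, 100, 100, 100, 101, 100, 101, 100, 103, 112, 132, 153, 161, 162, 163, 163, 162, 163, 163, 162, 163, 162, 163, 162, 162, 162, 163, 162, 163, 161, 153, 127, 82, 50, 51, 59, 65, 66, 65]
230 [81, 81, 81, 81, 81, 82, 84, 86, 88, 87, 88, 89, 91, 107, 133, 154, 161, 162, 162, 162, 162, 163, 162, 163, 161, 162, 162, 162, 163, 163, 163, 163, 162, 157, 138, 113, 102, 101, 101, 101, 102, 100, 101, 102, 103, 112, 133, 153, 161, 163, 163, 163, 163, 163, 163, 163, 163, 163, 163, 163, 163, 163, 163, 163, 164, 161, 142, 98, 51, 31, 28, 28, 29, 27, 29]
```

Call:
arm_command(plan=[1, 3.6, 0, -0.003, 0, 0, 25, 0, 0, 0, 25, 0, 0, 0, 25, 0, 0, 0, 15, 0, 0, 0, 5, 0, 0, 0, 0, 0])

```text
time_s: 36.45
eef_pos: [0.4639, 0.0329, 0.0299]
eef_rot: [-0.001, 0.013, 1.0, 0.0]
wrist_force: [-0.1, -0.2, 0.7]
opening: 1.002
```

```bash
python3 -c "
from h import *
go(.464,.0323,.0275,178.4)"
```

```text
t36.5 pos [0.4639 0.0329 0.0299] yaw 178.51 tilt [-0.0014  0.0003] F [-0.1 -0.2  0.7] op 1.002
turn 0.002 rad, shift mm [-0.1 -0.6  2.4]
```

Call:
arm_command(plan=[0, -0.6, 2, 0, 0, 0, 0, 0, 0, 0, 0, 0])

```text
time_s: 36.75
eef_pos: [0.465, 0.032, 0.0292]
eef_rot: [0.001, 0.013, 1.0, -0.0]
wrist_force: [0.4, 0.7, 0.0]
opening: 1.004
```

Call:
arm_command(plan=[0, 0, 0, 0, 0, 0, 0, 0, 0, 0, 0, 0, 0, 0, 0, 0, 0, 0, 0, 0, 0, 0, 0, 0, 0, 0, -10, 0, 0, 0, -20, 0, 0, 0, -30, 0, 0, 0, -30, 0, 0, 0, 0, 0], grip=0)

```text
time_s: 37.85
eef_pos: [0.4672, 0.0317, 0.1226]
eef_rot: [0.004, 0.013, 1.0, -0.001]
wrist_force: [0.6, -0.2, -0.8]
opening: 0.504
```

```bash
python3 -c "
from h import *
go(.399,-.266,.0215,186.5)"
```

```text
t37.9 pos [0.4672 0.0317 0.1226] yaw 178.54 tilt [ 0.0074 -0.0014] F [ 0.6 -0.2 -0.8] op 0.504
turn -0.139 rad, shift mm [ 102.2 -287.9  100.7]
```

Call:
arm_command(plan=[0, 0, 0, -0.139, 11, -32, 0, 0, 11, -32, 0, 0, 11, -32, 0, 0, 11, -32, 0, 0, 11, -32, 0, 0, 11, -32, 0, 0, 11, -32, 0, 0, 11, -32, 0, 0, 11, -25, 0, 0, 3, -7, 0, 0, 0, 0, 0, 0, 0, 0, 0, 0])

```text
time_s: 39.15
eef_pos: [0.3953, -0.2643, 0.1178]
eef_rot: [-0.0, -0.057, 0.998, 0.001]
wrist_force: [0.5, 0.6, -1.3]
opening: 0.499
```

```bash
python3 -c "
from h import *
go(.399,-.266,.0225,186.5)
s=shot('wrist'); save('w11',s)"
```

```text
t39.1 pos [ 0.3953 -0.2643  0.1178] yaw -173.51 tilt [-0.0008  0.0015] F [ 0.5  0.6 -1.3] op 0.499
turn -0.000 rad, shift mm [-3.5 -2.2 95.3]
```

View pics/w11.png

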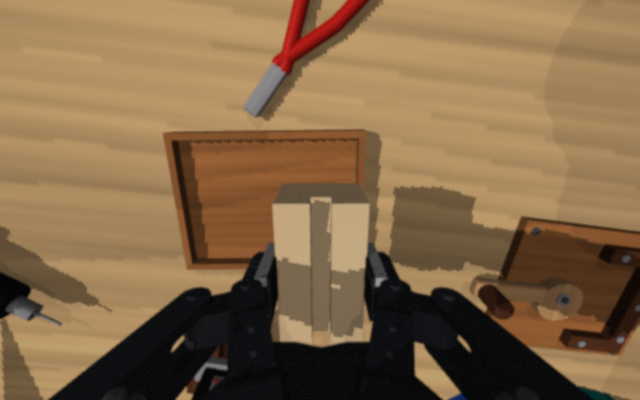

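```bash
python3 -c "
from h import *
s=load('w11')
a,b,c=[ray(s,*p,.018)[:2] for p in [(165,133),(366,130),(187,269)]]
print(a,b,c,'ctr',(b+c)/2,b-a,c-a)
go(.399,-.266,.0225,186.5)"
```

```text
[ 0.34954092 -0.40062313] [ 0.32827929 -0.23425705] [ 0.47774478 -0.38619492] ctr [ 0.40301204 -0.31022598] [-0.02126163  0.16636607] [0.12820386 0.01442821]
t39.2 pos [ 0.3955 -0.2642  0.118 ] yaw -173.46 tilt [-0.0006  0.0012] F [-0.2  0.6 -0.5] op 0.502
turn 0.001 rad, shift mm [-3.3 -2.3 95.5]
```

Call:
arm_command(plan=[-3, -6, 0, 0, 0, 0, 25, 0, 0, 0, 30, 0, 0, 0, 25, 0, 0, 0, 9, 0, 0, 0, 3, 0, 0, 0, 0, 0])

```text
time_s: 39.9
eef_pos: [0.3998, -0.2714, 0.0269]
eef_rot: [0.0, -0.057, 0.998, -0.0]
wrist_force: [-0.1, -0.1, -0.5]
opening: 0.503
```

```bash
python3 -c "
from h import *
go(.398,-.27,.0225,186.5)"
```

```text
t39.9 pos [ 0.3998 -0.2714  0.0269] yaw -173.48 tilt [ 0.0004 -0.0004] F [-0.1 -0.1 -0.5] op 0.503
turn 0.000 rad, shift mm [1.6 1.6 4.4]
```

Call:
arm_command(plan=[0, 0, 2, 0, 0, 0, 1, 0, 0, 0, 0, 0])

```text
time_s: 40.2
eef_pos: [0.3996, -0.2716, 0.024]
eef_rot: [0.0, -0.057, 0.998, -0.0]
wrist_force: [0.1, 0.4, -1.4]
opening: 0.5
```

Call:
arm_command(plan=[0, 0, 1, 0, 0, 0, 0, 0])

```text
time_s: 40.4
eef_pos: [0.3995, -0.2716, 0.0228]
eef_rot: [0.0, -0.057, 0.998, -0.0]
wrist_force: [-0.5, -0.5, 2.5]
opening: 0.496
```

Call:
arm_command(plan=[0, 0, 1, 0, 0, 0, 0, 0])

```text
time_s: 40.6
eef_pos: [0.3995, -0.2716, 0.0228]
eef_rot: [0.0, -0.057, 0.998, -0.0]
wrist_force: [-3.7, 3.8, 15.5]
opening: 0.502
```

Call:
arm_command(plan=[0, 0, -1, 0, 0, 0, 0, 0, 0, 0, 0, 0, 0, 0, 0, 0, 0, 0, 0, 0, 0, 0, 0, 0, 0, 0, -15, 0, 0, 0, -30, 0, 0, 0, -40, 0, -30, 10, -30, 0.11, -40, 10, 0, 0, -40, 10, 0, 0, -40, 10, 0, 0, -40, 10, 0, 0, -25, 10, 0, 0, -10, 0, 0, 0, 0, 0, 0, 0, 0, 0, 0, 0], grip=1)

```text
time_s: 42.4
eef_pos: [0.6216, -0.2076, 0.1369]
eef_rot: [-0.001, -0.001, 1.0, 0.0]
wrist_force: [-0.5, -0.2, -0.1]
opening: 1.001
```

```bash
python3 -c "
from h import *
go(.645,-.202,.015,178)
s=shot('wrist'); save('w12',s)
t=shot('top'); save('top1',t)
g=cv2.resize(t['img'][120:290,150:490],None,fx=1.9,fy=1.9,interpolation=3)
cv2.imwrite('pics/c5.png',np.vstack([cv2.resize(s['img'],None,fx=1.01,fy=.75),np.pad(g[:,:646],((0,0),(0,max(0,646-g.shape[1])),(0,0)))]) if 0 else s['img'])"
```

```text
t42.4 pos [ 0.6216 -0.2076  0.1369] yaw -179.83 tilt [-0.0014  0.0003] F [-0.5 -0.2 -0.1] op 1.001
turn 0.038 rad, shift mm [-23.3   6.4 121.9]
```

View pics/w12.png

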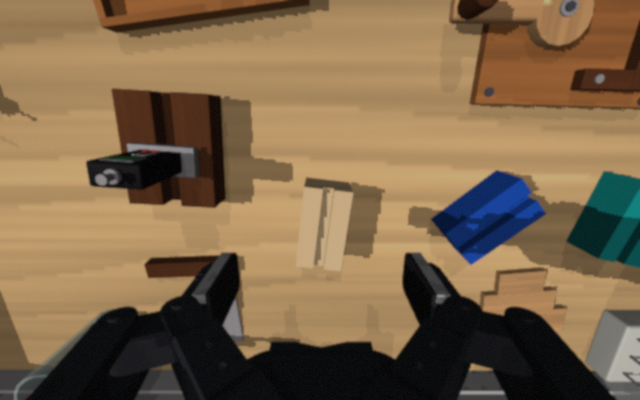

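```bash
python3 -c "
from h import *
s=load('w12')
P=[ray(s,*p,.038)[:2] for p in [(304,188),(351,191),(297,268),(341,271)]]
for p in P: print(p.round(4))
c=sum(P)/4; print('c',c.round(4),'yaw',[np.degrees(np.arctan2(*(P[i+2]-P[i])[::-1])).round(1) for i in(0,1)],[np.degrees(np.arctan2(-(P[i+1]-P[i])[0],(P[i+1]-P[i])[1])).round(1) for i in(0,2)])
for q in [(215,258),(240,300),(243,335)]: print('sq',ray(s,*q,.015)[:2])
go(c[0],c[1]+.0007,.015,174.5)"
```

```text
[ 0.6081 -0.2229]
[ 0.6108 -0.1813]
[ 0.6883 -0.2309]
[ 0.6915 -0.1882]
c [ 0.6497 -0.2058] yaw [np.float64(-5.7), np.float64(-4.9)] [np.float64(-3.7), np.float64(-4.3)]
sq [ 0.69041036 -0.31871611]
sq [ 0.7423171  -0.29686598]
sq [ 0.79000629 -0.29739129]
t42.5 pos [ 0.6215 -0.2079  0.1372] yaw -179.88 tilt [-0.001   0.0002] F [ 0.4 -0.1 -0.2] op 0.997
turn 0.098 rad, shift mm [-28.    5.4 122.2]
```

Call:
arm_command(plan=[0, 0, 0, 0.087, -14, 3, 0, 0, -14, 2, 10, 0, 0, 0, 25, 0, 0, 0, 25, 0, 0, 0, 25, 0, 0, 0, 22, 0, 0, 0, 10, 0, 0, 0, 0, 0, 0, 0, 0, 0])

```text
time_s: 43.5
eef_pos: [0.6513, -0.2053, 0.0215]
eef_rot: [0.001, 0.042, 0.999, -0.0]
wrist_force: [0.4, 0.3, 1.6]
opening: 1.002
```

```bash
python3 -c "
from h import *
go(.6497,-.2053,.014,175.2)"
```

```text
t43.5 pos [ 0.6513 -0.2053  0.0215] yaw 175.17 tilt [ 0.0011 -0.0006] F [0.4 0.3 1.6] op 1.002
turn -0.001 rad, shift mm [ 1.6 -0.1  7.5]
```

Call:
arm_command(plan=[1.5, 0, 4, 0, 0, 0, 3.5, 0, 0, 0, 0, 0, 0, 0, 0, 0])

```text
time_s: 43.9
eef_pos: [0.6496, -0.2045, 0.0131]
eef_rot: [0.0, 0.042, 0.999, -0.0]
wrist_force: [0.1, -0.2, 0.3]
opening: 0.996
```

Call:
arm_command(plan=[0, 0, 0, 0, 0, 0, 0, 0, 0, 0, 0, 0, 0, 0, 0, 0, 0, 0, 0, 0, 0, 0, 0, 0, 0, 0, 0, 0], grip=0)

```text
time_s: 44.6
eef_pos: [0.65, -0.2047, 0.0134]
eef_rot: [0.0, 0.042, 0.999, -0.0]
wrist_force: [0.2, -0.3, 4.6]
opening: 0.505
```

```bash
python3 -c "
from h import *
s=shot('wrist'); save('w13',s); 
go(.4665,.0297,.0264,178.4)"; python3 slot.py w13 215 262 380; python3 slot.py w3 215 262 380; python3 -c "
from h import *
for n in('w3','w13'): print(cv2.cvtColor(load(n)['img'],6)[180:216,290:300].mean(1).astype(int).tolist())"
```

```text
t44.6 pos [ 0.65   -0.2047  0.0134] yaw 175.20 tilt [ 0.0009 -0.0004] F [ 0.4 -0.1  4.7] op 0.502
turn -0.056 rad, shift mm [189.9 229.2 -13.3]
215 [141, 142, 141, 142, 142, 143, 143, 143, 143, 144, 148, 157, 163, 164, 164, 164, 164, 165, 165, 164, 165, 164, 164, 165, 165, 164, 165, 165, 164, 164, 165, 164, 165, 165, 165, 165, 165, 165, 166, 165, 165, 165, 164, 165, 165, 165, 165, 164, 150, 120, 96, 90, 90, 94, 97, 101, 103, 103, 108, 126, 150, 163, 164, 164, 165, 165, 166, 166, 165, 164, 158, 149, 156, 164, 166, 166, 166, 166, 165, 166, 167, 166, 166, 166, 166, 166, 166, 166, 166, 166, 167, 166, 166, 166, 166, 166, 166, 166, 166, 167, 166, 165, 166, 166, 166, 166, 166, 166, 164, 153, 126, 104, 99, 98, 96, 97, 98, 97]
215 [163, 162, 163, 163, 163, 163, 163, 163, 164, 168, 170, 172, 172, 172, 172, 172, 173, 172, 172, 173, 172, 172, 172, 173, 172, 173, 172, 172, 172, 172, 173, 172, 172, 173, 173, 173, 173, 172, 172, 173, 173, 173, 172, 173, 172, 171, 161, 132, 101, 95, 103, 107, 107, 108, 108, 107, 107, 108, 108, 108, 108, 108, 108, 109, 108, 113, 131, 156, 160, 151, 161, 171, 173, 173, 173, 173, 173, 173, 173, 174, 174, 173, 174, 174, 173, 173, 173, 174, 173, 174, 174, 174, 173, 173, 173, 173, 174, 173, 173, 174, 174, 174, 173, 174, 174, 173, 170, 156, 128, 107, 102, 101, 101, 101, 100, 100, 101, 100]
[155, 155, 151, 133, 105, 84, 78, 77, 78, 77, 77, 77, 77, 77, 76, 75, 74, 75, 77, 77, 77, 77, 78, 88, 118, 152, 168, 172, 173, 173, 172, 172, 172, 173, 173, 173]
[135, 102, 71, 61, 62, 63, 65, 65, 65, 65, 65, 63, 62, 60, 60, 61, 62, 64, 65, 67, 81, 114, 147, 161, 164, 165, 165, 165, 165, 165, 165, 165, 165, 165, 165, 164]
```

Call:
arm_command(plan=[0, 0, -15, 0, 0, 0, -30, 0, 0, 0, -40, 0, 10, 10, -20, -0.056, 25, 30, 0, 0, 25, 30, 0, 0, 25, 30, 0, 0, 25, 30, 0, 0, 25, 30, 0, 0, 25, 30, 0, 0, 20, 26, 0, 0, 8, 13, 0, 0, 0, 0, 20, 0, 0, 0, 20, 0, 0, 0, 0, 0, 0, 0, 0, 0])

```text
time_s: 46.25
eef_pos: [0.4687, 0.0299, 0.0782]
eef_rot: [-0.0, 0.014, 1.0, 0.0]
wrist_force: [-0.1, 0.1, 0.0]
opening: 0.503
```

```bash
python3 -c "
from h import *
go(.4685,.0297,.0264,178.4)"
```

```text
t46.2 pos [0.4687 0.0299 0.0782] yaw 178.39 tilt [-0.0006  0.    ] F [-0.1  0.1  0. ] op 0.503
turn -0.000 rad, shift mm [ 0.2 -0.2 51.8]
```

Call:
arm_command(plan=[0, 0, 20, 0, 0, 0, 15, 0, 0, 0, 8, 0, 0, 0, 4, 0, 0, 0, 3, 0, 0, 0, 0, 0])

```text
time_s: 46.85
eef_pos: [0.4689, 0.0301, 0.0282]
eef_rot: [0.0, 0.014, 1.0, -0.0]
wrist_force: [-0.9, 0.1, 0.1]
opening: 0.502
```

Call:
arm_command(plan=[0, 0, 1.5, 0, 0, 0, 1, 0, 0, 0, 0, 0])

```text
time_s: 47.15
eef_pos: [0.4688, 0.0301, 0.0256]
eef_rot: [0.0, 0.014, 1.0, -0.0]
wrist_force: [-0.2, 0.0, -0.4]
opening: 0.506
```

Call:
arm_command(plan=[0, 0, 0, 0, 0, 0, 0, 0, 0, 0, 0, 0, 0, 0, 0, 0, 0, 0, 0, 0, 0, 0, -10, 0, 0, 0, -30, 0, 0, 0, -30, 0, 0, -20, -20, 0, 0, 0, 0, 0], grip=1)

```text
time_s: 48.15
eef_pos: [0.4708, 0.0085, 0.1193]
eef_rot: [0.004, 0.014, 1.0, -0.001]
wrist_force: [0.2, 0.2, 0.3]
opening: 1.002
```

Call:
arm_command(plan=[0, 0, 0, 0.149, 0, 0, 0, 0.149, 0, 0, 0, 0.149, 0, 0, 0, 0.149, 0, 0, 0, 0.149, 0, 0, 0, 0.149, 0, 0, 0, 0.149, 0, 0, 0, 0.149, 0, 0, 0, 0.149, 0, 0, 0, 0.149, 0, 0, 0, 0.037, 0, 0, 0, 0, 0, 0, 0, 0])

```text
time_s: 49.45
eef_pos: [0.4676, 0.0105, 0.115]
eef_rot: [-0.0, 0.701, 0.713, -0.0]
wrist_force: [0.4, -0.1, 0.4]
opening: 0.997
```

```bash
python3 - <<'E'
from h import *
go(.4666,-.0937,.035,90.9)
s=shot("wrist"); save("w14",s)
E
```

```text
t49.5 pos [0.4676 0.0105 0.115 ] yaw 90.99 tilt [-0.0008  0.0003] F [ 0.4 -0.1  0.4] op 0.997
turn 0.002 rad, shift mm [-104.2   -2.6   80. ]
```

Call:
arm_command(plan=[-26, -0.6, 0, 0, -26, -0.6, 0, 0, -26, -0.7, 0, 0, -26, -0.7, 10, 0, 0, 0, 25, 0, 0, 0, 25, 0, 0, 0, 15, 0, 0, 0, 5, 0, 0, 0, 0, 0, 0, 0, 0, 0])

```text
time_s: 50.5
eef_pos: [0.4677, -0.094, 0.0361]
eef_rot: [0.001, 0.701, 0.713, 0.0]
wrist_force: [0.2, 0.2, -0.7]
opening: 1.002
```

Call:
arm_command(plan=[0, 0, 0, 0, 0, 0, 0, 0, 0, 0, 0, 0, 0, 0, 0, 0, 0, 0, 0, 0, 0, 0, 0, 0, 0, 0, 0, 0, 0, 0, 0, 0, 0, 0, 0, 0, 0, 0, 0, 0, 0.6, 9.3, 0, -0.12, 0.6, 9.3, 0, -0.12, 0.6, 9.3, 0, -0.12, 0.6, 9.3, 0, -0.12, 0.6, 9.3, 0, -0.12, 0.6, 9.3, 0, -0.12, 0, 0, 0, 0], grip=0)

```text
time_s: 52.2
eef_pos: [0.519, -0.0736, 0.0358]
eef_rot: [0.001, 0.404, 0.915, -0.0]
wrist_force: [0.3, -1.2, 5.1]
opening: 0.196
```

```bash
python3 - <<'E'
from h import *
M=ctrl.get_obs(); m=rot(M["eef_rot"]); y=np.arctan2(m[1,0],m[0,0]); th=y-np.pi; p=np.array([.4654,-.016])+.078*np.array([np.cos(th),np.sin(th)]); go(*p,.0354,np.degrees(y))
E
```

```text
t52.2 pos [ 0.519  -0.0736  0.0358] yaw 132.29 tilt [ 0.0014 -0.0009] F [ 0.3 -1.2  5.1] op 0.196
turn -0.000 rad, shift mm [ 0.6 -0.9  0.4]
```

Call:
arm_command(plan=[0.6, 9.2, 0, -0.12, 0.6, 9.3, 0, -0.12, 0.6, 9.3, 0, -0.12, 0.6, 9.3, 0, -0.12, 0.3, 6.2, 0, -0.08, 0.3, 6.2, 0, -0.08, 0.3, 6.2, 0, -0.08, 0.2, 6, 0, -0.08, 0, 2, 0, 0, 0, 0, 0, 0])

```text
time_s: 53.2
eef_pos: [0.5444, -0.0187, 0.0359]
eef_rot: [0.002, 0.019, 1.0, -0.001]
wrist_force: [2.2, -5.6, 0.5]
opening: 0.197
```

```bash
python3 - <<'E'
from h import *
go(.5443,-.0172,.0354,178.4)
E
```

```text
t53.2 pos [ 0.5444 -0.0187  0.0359] yaw 177.83 tilt [ 0.0031 -0.003 ] F [ 2.2 -5.6  0.5] op 0.197
turn -0.010 rad, shift mm [0.1 1.5 0.5]
```

Call:
arm_command(plan=[0, 1.5, 0, -0.01, 0, 1.5, 0, 0, 0, 1.5, 0, 0, 0, 0, 0, 0])

```text
time_s: 53.6
eef_pos: [0.5443, -0.0172, 0.0359]
eef_rot: [0.001, 0.014, 1.0, -0.004]
wrist_force: [0.1, -20.4, 0.0]
opening: 0.199
```

```bash
python3 - <<'E'
from h import *
go(.5443,-.0172,.0354,178.4)
E
```

```text
t53.6 pos [ 0.5443 -0.0172  0.0359] yaw 178.43 tilt [ 0.0025 -0.0074] F [  0.1 -20.4   0. ] op 0.199
turn 0.000 rad, shift mm [0.  0.  0.5]
```

Call:
arm_command(plan=[0, -4, 0, 0, 0, 0, 0, 0, 0, 0, 0, 0, 0, 0, 0, 0, 0, 0, 0, 0, 0, 0, -20, 0, 0, 0, -40, 0, 0, 0, -45, 0, 0, 0, -50, 0.022, -6, -35, 0, 0, -6, -35, 0, 0, -6, -35, 0, 0, -6, -35, 0, 0, -6, -35, 0, 0, -6, -35, 0, 0, -6, -35, 0, 0, -6, -35, 0, 0, -5, -30, 0, 0, 0, -10, 0, 0], grip=1)

```text
time_s: 55.5
eef_pos: [0.581, -0.3412, 0.19]
eef_rot: [0.0, 0.025, 1.0, -0.0]
wrist_force: [0.7, 0.6, -0.2]
opening: 0.999
```

Call:
arm_command(plan=[0, 0, 0, 0, 0, 0, 0, 0])

```text
time_s: 55.7
eef_pos: [0.581, -0.3371, 0.19]
eef_rot: [-0.0, 0.023, 1.0, 0.001]
wrist_force: [0.3, 1.1, 0.8]
opening: 1.002
```

```bash
python3 - <<'E'
from h import *
go(.5816,-.3438,.049,177.15)
E
```

```text
t55.7 pos [ 0.581  -0.3371  0.19  ] yaw 177.34 tilt [-0.0006  0.0012] F [0.3 1.1 0.8] op 1.002
turn 0.003 rad, shift mm [ -1.   -6.8 141. ]
```

Call:
arm_command(plan=[-1, -6.8, 10, 0.003, 0, 0, 30, 0, 0, 0, 30, 0, 0, 0, 30, 0, 0, 0, 25, 0, 0, 0, 11, 0, 0, 0, 0, 0, 0, 0, 0, 0])

```text
time_s: 56.5
eef_pos: [0.5825, -0.3453, 0.0553]
eef_rot: [0.0, 0.025, 1.0, -0.0]
wrist_force: [0.4, -0.1, 0.2]
opening: 0.996
```

```bash
python3 - <<'E'
from h import *
go(.5816,-.3438,.049,177.15)
E
```

```text
t56.5 pos [ 0.5825 -0.3453  0.0553] yaw 177.18 tilt [ 0.001  -0.0008] F [ 0.4 -0.1  0.2] op 0.996
turn 0.000 rad, shift mm [1.  1.5 6.3]
```

Call:
arm_command(plan=[1, 1.5, 6.2, 0, 0, 0, 0, 0])

```text
time_s: 56.7
eef_pos: [0.5811, -0.3437, 0.0488]
eef_rot: [0.0, 0.025, 1.0, -0.0]
wrist_force: [-0.0, -0.1, 0.1]
opening: 0.997
```

Call:
arm_command(plan=[0, 0, 0, 0, 0, 0, 0, 0, 0, 0, 0, 0, 0, 0, 0, 0, 0, 0, 0, 0, 0, 0, 0, 0, 0, 0, 0, 0, 0, 0, 0, 0], grip=0)

```text
time_s: 57.5
eef_pos: [0.5812, -0.344, 0.0487]
eef_rot: [0.0, 0.025, 1.0, -0.0]
wrist_force: [-0.2, 0.3, 4.1]
opening: 0.418
```

Call:
arm_command(plan=[0, 0, -15, 0, 0, 0, -25, 0, 0, 0, -30, 0, 10, 35, -10, -0.022, 12, 35, 0, 0, 12, 35, 0, 0, 12, 35, 0, 0, 12, 35, 0, 0, 12, 35, 0, 0, 12, 35, 0, 0, 12, 35, 0, 0, 12, 35, 0, 0, 12, 35, 0, 0, 6, 15, 0, 0, 0, 8, 0, 0, 0, 0, 0, 0, 0, 0, 0, 0])

```text
time_s: 59.2
eef_pos: [0.4688, 0.0319, 0.1285]
eef_rot: [0.0, 0.014, 1.0, -0.0]
wrist_force: [0.8, -1.0, -1.5]
opening: 0.411
```

```bash
python3 - <<'E'
from h import *
go(.465,.0323,.083,178.4)
s=shot("wrist"); save("w15",s)
E
python3 slot.py w15 190,210 285 360
```

```text
t59.2 pos [0.4688 0.0319 0.1285] yaw 178.39 tilt [ 0.0007 -0.0006] F [ 0.8 -1.  -1.5] op 0.411
turn -0.000 rad, shift mm [ 3.9  0.4 45.5]
190 [137, 137, 137, 137, 138, 137, 136, 137, 143, 159, 171, 176, 176, 176, 177, 177, 177, 177, 177, 177, 177, 177, 177, 177, 177, 176, 176, 177, 176, 163, 134, 114, 111, 110, 110, 110, 113, 132, 160, 174, 176, 173, 170, 173, 176, 177, 177, 177, 178, 177, 177, 177, 177, 177, 177, 177, 177, 177, 177, 177, 177, 176, 165, 134, 86, 46, 33, 31, 30, 32, 30, 32, 30, 31, 31]
210 [135, 134, 135, 134, 135, 136, 137, 136, 132, 136, 156, 172, 176, 176, 177, 177, 177, 176, 178, 177, 177, 177, 177, 177, 178, 177, 177, 177, 176, 166, 141, 116, 108, 110, 111, 109, 113, 132, 161, 174, 177, 174, 171, 174, 177, 177, 177, 177, 178, 178, 178, 177, 177, 178, 176, 177, 178, 178, 177, 178, 177, 175, 158, 114, 63, 37, 32, 31, 32, 31, 33, 32, 31, 33, 33]
```

Call:
arm_command(plan=[4, -0.4, 0, 0, 0, 0, 20, 0, 0, 0, 20, 0, 0, 0, 5, 0, 0, 0, 0, 0, 0, 0, 0, 0])

```text
time_s: 59.85
eef_pos: [0.4646, 0.0321, 0.0839]
eef_rot: [0.0, 0.014, 1.0, -0.0]
wrist_force: [-0.3, 0.6, -1.8]
opening: 0.411
```

```bash
python3 -c "
from h import *
go(.465,.0323,.079,178.4)"
```

```text
t59.9 pos [0.4646 0.0321 0.0839] yaw 178.38 tilt [ 0.0007 -0.0002] F [-0.3  0.6 -1.8] op 0.411
turn -0.000 rad, shift mm [-0.4  0.2  4.9]
```

Call:
arm_command(plan=[0, 0, 2, 0, 0, 0, 2, 0, 0, 0, 1, 0, 0, 0, 0, 0, 0, 0, 0, 0])

```text
time_s: 60.35
eef_pos: [0.4641, 0.0325, 0.0783]
eef_rot: [0.0, 0.014, 1.0, -0.0]
wrist_force: [-0.6, -0.3, -1.8]
opening: 0.413
```

Call:
arm_command(plan=[0, 0, 1, 0, 0, 0, 0, 0, 0, 0, 0, 0])

```text
time_s: 60.65
eef_pos: [0.4641, 0.0325, 0.0772]
eef_rot: [-0.0, 0.014, 1.0, -0.0]
wrist_force: [-0.6, 0.7, -2.6]
opening: 0.411
```

Call:
arm_command(plan=[0, 0, 2, 0, 0, 0, 0, 0, 0, 0, 0, 0])

```text
time_s: 60.95
eef_pos: [0.4643, 0.0324, 0.0753]
eef_rot: [0.0, 0.014, 1.0, -0.0]
wrist_force: [0.2, -0.8, 0.0]
opening: 0.415
```

Call:
arm_command(plan=[0, 0, 2, 0, 0, 0, 0, 0, 0, 0, 0, 0])

```text
time_s: 61.25
eef_pos: [0.4642, 0.0324, 0.0733]
eef_rot: [0.0, 0.014, 1.0, -0.0]
wrist_force: [0.4, 0.2, 1.8]
opening: 0.416
```

Call:
arm_command(plan=[0, 0, 2, 0, 0, 0, 2, 0, 0, 0, 0, 0, 0, 0, 0, 0])

```text
time_s: 61.65
eef_pos: [0.4643, 0.0324, 0.0693]
eef_rot: [0.0, 0.014, 1.0, -0.0]
wrist_force: [0.0, 0.7, 1.9]
opening: 0.414
```

Call:
arm_command(plan=[0, 0, 1.4, 0, 0, 0, 0, 0, 0, 0, 0, 0, 0, 0, 0, 0, 0, 0, 0, 0, 0, 0, 0, 0, 0, 0, 0, 0, 0, 0, 0, 0])

```text
time_s: 62.45
eef_pos: [0.4643, 0.0324, 0.0686]
eef_rot: [0.0, 0.014, 1.0, -0.0]
wrist_force: [-4.1, 0.0, 10.2]
opening: 0.413
```

```bash
python3 - <<'E'
from h import *
go(.465,.0323,.069,178.4)
s=shot("wrist"); save("w16",s)
for n in("w8","w9","w16"):
    h=cv2.cvtColor(load(n)["img"],cv2.COLOR_BGR2HSV)[235:280,300:345]; m=((h[...,0]<8)|(h[...,0]>172))&(h[...,1]>130)&(h[...,2]>80); ys,xs=np.nonzero(m); print(n,len(ys),ys.mean()+235,xs.mean()+300)
g=[cv2.resize(load(n)["img"][220:350,275:365],None,fx=2.9,fy=4,interpolation=3) for n in("w8","w9","w16")]
cv2.imwrite("pics/c6.png",np.hstack(g))
E
```

```text
t62.5 pos [0.4643 0.0324 0.0686] yaw 178.42 tilt [ 0.0003 -0.0002] F [-4.1  0.  10.2] op 0.413
turn 0.000 rad, shift mm [-0.7 -0.1 -0.4]
w8 39 248.8974358974359 320.94871794871796
w9 30 252.13333333333333 320.96666666666664
w16 45 257.46666666666664 320.35555555555555
```

View pics/c6.png

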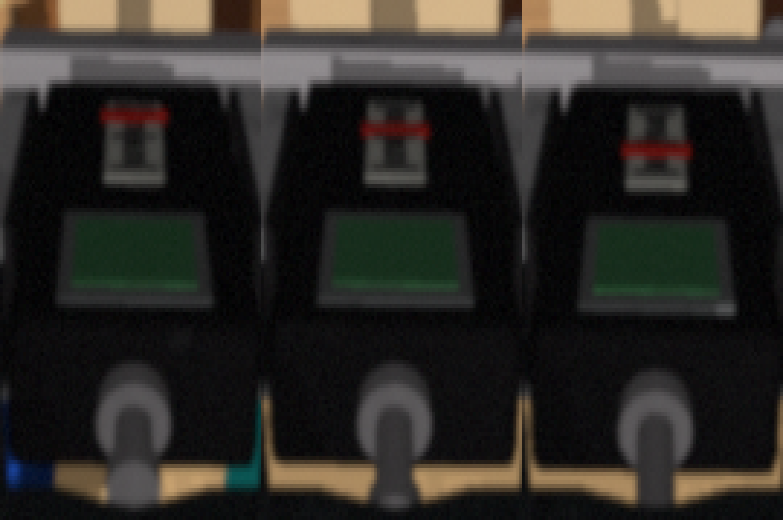

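Call:
arm_command(plan=[0, 0, -10, 0, 0, 0, -20, 0, 0, 0, -30, 0, 0, 0, 0, 0.022, -13, -35, 0, 0, -13, -35, 0, 0, -13, -35, 0, 0, -13, -35, 0, 0, -13, -35, 0, 0, -14, -35, 0, 0, -14, -35, 0, 0, -14, -35, 0, 0, -14, -35, 0, 0, -10, -35, 0, 0, -4, -15, 0, 0, 0, -5, 0, 0, 0, 0, 0, 0, 0, 0, 0, 0])

```text
time_s: 64.3
eef_pos: [0.58, -0.3423, 0.1269]
eef_rot: [-0.001, 0.025, 1.0, 0.001]
wrist_force: [-0.1, 0.5, -1.6]
opening: 0.413
```

```bash
python3 -c "
from h import *
go(.581,-.3438,.0495,177.15)"
```

```text
t64.3 pos [ 0.58   -0.3423  0.1269] yaw 177.17 tilt [-0.0014  0.0015] F [-0.1  0.5 -1.6] op 0.413
turn 0.000 rad, shift mm [-1.2 -1.5 77.4]
```

Call:
arm_command(plan=[-0.5, 0, 20, 0, 0, 0, 25, 0, 0, 0, 18, 0, 0, 0, 9, 0, 0, 0, 3, 0, 0, 0, 0, 0, 0, 0, 0, 0])

```text
time_s: 65.0
eef_pos: [0.5817, -0.3443, 0.054]
eef_rot: [0.001, 0.025, 1.0, -0.001]
wrist_force: [-0.2, 0.3, -1.8]
opening: 0.412
```

```bash
python3 -c "
from h import *
go(.581,-.3438,.0487,177.15)"
```

```text
t65.0 pos [ 0.5817 -0.3443  0.054 ] yaw 177.15 tilt [ 0.0015 -0.0013] F [-0.2  0.3 -1.8] op 0.412
turn 0.000 rad, shift mm [0.7 0.5 5.3]
```

Call:
arm_command(plan=[0, 0, 3, 0, 0, 0, 1.6, 0, 0, 0, 0, 0, 0, 0, 0, 0])

```text
time_s: 65.4
eef_pos: [0.5813, -0.3442, 0.0487]
eef_rot: [0.0, 0.025, 1.0, -0.0]
wrist_force: [0.2, -0.5, 0.7]
opening: 0.412
```

Call:
arm_command(plan=[0, 0, 1, 0, 0, 0, 0, 0])

```text
time_s: 65.6
eef_pos: [0.5814, -0.3442, 0.0487]
eef_rot: [0.0, 0.025, 1.0, -0.0]
wrist_force: [-2.7, 1.0, 6.5]
opening: 0.414
```

Seated on the stand. Release, then return to the knob.

Call:
arm_command(plan=[0, 0, -0.5, 0, 0, 0, 0, 0, 0, 0, 0, 0, 0, 0, 0, 0, 0, 0, 0, 0, 0, 0, 0, 0, 0, 0, -20, 0, 0, 0, -30, 0, 0, 0, -40, 0, 0, 0, -30, 0, 0, 0, 0, 0, 0, 0, 0, 0], grip=1)

```text
time_s: 66.8
eef_pos: [0.5814, -0.3441, 0.1687]
eef_rot: [0.001, 0.025, 1.0, -0.001]
wrist_force: [0.0, 0.5, -0.4]
opening: 0.999
```

Call:
arm_command(plan=[0, 0, 0, -0.018, 5, 35, 0, 0, 5, 35, 0, 0, 5, 35, 0, 0, 5, 35, 0, 0, 5, 35, 0, 0, 5, 35, 5, 0, 5, 35, 10, 0, 5, 35, 10, 0, 5, 32, 15, 0, 3, 10, 10, 0, 0, 0, 0, 0, 0, 0, 0, 0, 0, 0, 0, 0])

```text
time_s: 68.2
eef_pos: [0.544, -0.0219, 0.1182]
eef_rot: [0.001, 0.016, 1.0, -0.0]
wrist_force: [1.1, 0.3, -0.0]
opening: 1.002
```

```bash
python3 -c "
from h import *
go(.5443,-.0172,.0355,178.2)"
```

```text
t68.2 pos [ 0.544  -0.0219  0.1182] yaw 178.11 tilt [ 0.001  -0.0006] F [ 1.1  0.3 -0. ] op 1.002
turn -0.002 rad, shift mm [-0.1  4.8 82.7]
```

Call:
arm_command(plan=[0, 4.8, 25, 0, 0, 0, 25, 0, 0, 0, 20, 0, 0, 0, 12, 0, 0, 0, 0, 0])

```text
time_s: 68.7
eef_pos: [0.5426, -0.0164, 0.0345]
eef_rot: [-0.001, 0.017, 1.0, 0.0]
wrist_force: [-1.1, 1.0, 0.3]
opening: 1.001
```

Call:
arm_command(plan=[0, 0, 0, 0, 0, 0, 0, 0, 0, 0, 0, 0, 0, 0, 0, 0, 0, 0, 0, 0, 0, 0, 0, 0, 0, 0, 0, 0, 0, 0, 0, 0, 0, 0, 0, 0, 0, 0, 0, 0, 0.6, -9.3, 0, 0.12, 0.6, -9.3, 0, 0.12, 0.6, -9.3, 0, 0.12, 0.6, -9.3, 0, 0.12, 0, 0, 0, 0], grip=0)

```text
time_s: 70.2
eef_pos: [0.5347, -0.0526, 0.0368]
eef_rot: [0.002, 0.254, 0.967, -0.0]
wrist_force: [3.9, -2.6, 1.2]
opening: 0.192
```

Call:
arm_command(plan=[0.6, -9.3, 0, 0.12, 0.6, -9.3, 0, 0.12, 0.6, -9.3, 0, 0.12, 0.6, -9.3, 0, 0.12, 0.6, -9.3, 0, 0.12, 0.6, -9.3, 0, 0.12, 0.6, -9.3, 0, 0.12, 0.6, -9.3, 0, 0.12, 0.6, -9.3, 0, 0.12, 0, -2, 0, 0, 0, 0, 0, 0])

```text
time_s: 71.3
eef_pos: [0.4641, -0.0933, 0.037]
eef_rot: [0.004, 0.714, 0.701, 0.0]
wrist_force: [3.5, -11.7, -2.6]
opening: 0.192
```

```bash
python3 - <<'E'
from h import *
M=ctrl.get_obs(); m=rot(M["eef_rot"]); y=np.arctan2(m[1,0],m[0,0]); th=y-np.pi; p=np.array([.4654,-.016])+.078*np.array([np.cos(th),np.sin(th)]); go(*p,.0354,np.degrees(y))
E
```

```text
t71.3 pos [ 0.4641 -0.0933  0.037 ] yaw 88.95 tilt [ 0.0054 -0.0052] F [  3.5 -11.7  -2.6] op 0.192
turn -0.000 rad, shift mm [-0.7 -0.2  1.6]
```

Call:
arm_command(plan=[0, 0, 0, 0, 0, 0, 0, 0, 0, 0, 0, 0, 0, 0, 0, 0, 0, 0, 0, 0, 0, 0, -20, 0, 0, 0, -35, 0, 0, 0, -35, 0, 40, 0, 0, 0, 40, 0, 0, 0, 45, 0, 0, 0, 0, 0, 0, 0], grip=1)

```text
time_s: 72.5
eef_pos: [0.4635, 0.039, 0.1256]
eef_rot: [-0.001, 0.713, 0.702, 0.0]
wrist_force: [-0.6, -0.7, -0.5]
opening: 1.001
```

Call:
arm_command(plan=[0, 0, 0, -0.149, 0, 0, 0, -0.149, 0, 0, 0, -0.149, 0, 0, 0, -0.149, 0, 0, 0, -0.149, 0, 0, 0, -0.149, 0, 0, 0, -0.149, 0, 0, 0, -0.149, 0, 0, 0, -0.149, 0, 0, 0, -0.149, 0, 0, 0, -0.071, 0, 0, 0, 0, 0, 0, 0, 0])

```text
time_s: 73.8
eef_pos: [0.4644, 0.0342, 0.1256]
eef_rot: [-0.0, 0.016, 1.0, -0.0]
wrist_force: [0.4, -0.8, 0.6]
opening: 0.999
```

```bash
python3 -c "
from h import *
go(.465,.0323,.0275,178.4)"
```

```text
t73.8 pos [0.4644 0.0342 0.1256] yaw 178.11 tilt [-0.0002 -0.    ] F [ 0.4 -0.8  0.6] op 0.999
turn -0.005 rad, shift mm [-0.7 -1.8 98.1]
```

Call:
arm_command(plan=[0, -1.8, 0, -0.005, 0, 0, 25, 0, 0, 0, 25, 0, 0, 0, 25, 0, 0, 0, 17, 0, 0, 0, 5, 0, 0, 0, 0, 0, 0, 0, 0, 0])

```text
time_s: 74.6
eef_pos: [0.4651, 0.0325, 0.0295]
eef_rot: [0.001, 0.013, 1.0, -0.0]
wrist_force: [-0.7, 1.2, -0.6]
opening: 1.001
```

Call:
arm_command(plan=[0, 0, 0, 0, 0, 0, 0, 0, 0, 0, 0, 0, 0, 0, 0, 0, 0, 0, 0, 0, 0, 0, 0, 0, 0, 0, 0, 0], grip=0)

```text
time_s: 75.3
eef_pos: [0.4652, 0.0323, 0.0296]
eef_rot: [0.001, 0.013, 1.0, -0.0]
wrist_force: [-1.1, -1.2, 6.3]
opening: 0.501
```

Call:
arm_command(plan=[0, 0, -10, 0, 0, 0, -20, 0, 0, 0, -30, 0, 0, 0, -30, 0, 0, 0, 0, 0])

```text
time_s: 75.8
eef_pos: [0.4673, 0.0324, 0.1232]
eef_rot: [0.004, 0.013, 1.0, -0.0]
wrist_force: [0.9, -0.2, -0.5]
opening: 0.501
```

```bash
python3 -c "
from h import *
s=load('w1')
for p in [(486,81,.009),(606,81,.009),(472,172,.0),(475,162,.021),(591,163,.021)]: print(ray(s,*p)[:2].round(4))
s=load('w2')
for p in [(391,50,.009),(619,26,.021),(391,29,.021)]: print(ray(s,*p)[:2].round(4))
s=load('top0')
for p in [(160,266,.009),(229,265,.009),(161,213,.021),(229,213,.021)]: print(ray(s,*p)[:2].round(4))
go(.415,.3,.10,178.4)"
```

```text
[0.3607 0.23  ]
[0.3612 0.3974]
[0.4919 0.2363]
[0.4723 0.2269]
[0.4743 0.3986]
[0.4898 0.2317]
[0.4768 0.4018]
[0.4777 0.228 ]
[0.358  0.3995]
[0.3623 0.2283]
[0.4896 0.3977]
[0.4917 0.2293]
t75.8 pos [0.4673 0.0324 0.1232] yaw 178.53 tilt [ 0.0079 -0.0011] F [ 0.9 -0.2 -0.5] op 0.501
turn 0.002 rad, shift mm [ 60.  266.1  22.5]
```

Call:
arm_command(plan=[0, 0, 0, -0.015, 6, 32, 0, 0, 6, 32, 0, 0, 6, 32, 0, 0, 6, 32, 0, 0, 6, 32, 0, 0, 6, 32, 0, 0, 6, 32, 0, 0, 6, 32, 0, 0, 4, 20, 0, 0, 0, 5, 0, 0, 0, 0, 0, 0, 0, 0, 30, 0, 0, 0, 30, 0, 0, 0, 0, 0, 0, 0, 0, 0])

```text
time_s: 77.4
eef_pos: [0.4151, 0.3131, 0.0584]
eef_rot: [-0.001, 0.006, 1.0, -0.001]
wrist_force: [0.0, 0.0, -0.4]
opening: 0.504
```

```bash
python3 -c "
from h import *
go(.416,.314,.0266,179.5)"
```

```text
t77.4 pos [0.4151 0.3131 0.0584] yaw 179.32 tilt [-0.002  -0.0011] F [ 0.   0.  -0.4] op 0.504
turn -0.003 rad, shift mm [-1.   0.9 31.8]
```

Call:
arm_command(plan=[0, 0, 15, 0, 0, 0, 10, 0, 0, 0, 4, 0, 0, 0, 0, 0, 0, 0, 0, 0])

```text
time_s: 77.9
eef_pos: [0.4158, 0.3144, 0.0303]
eef_rot: [0.0, 0.005, 1.0, 0.0]
wrist_force: [0.5, 0.0, -0.3]
opening: 0.5
```

Call:
arm_command(plan=[0, 0, 1.5, 0, 0, 0, 1, 0, 0, 0, 0, 0])

```text
time_s: 78.2
eef_pos: [0.4154, 0.3143, 0.0272]
eef_rot: [0.0, 0.005, 1.0, 0.0]
wrist_force: [0.2, -0.4, 0.1]
opening: 0.501
```

Call:
arm_command(plan=[0, 0, 1, 0, 0, 0, 0, 0])

```text
time_s: 78.4
eef_pos: [0.4155, 0.3143, 0.0266]
eef_rot: [0.0, 0.005, 1.0, 0.0]
wrist_force: [-1.1, -0.1, 4.1]
opening: 0.5
```

Touchdown on the board. Release, go up, and check with cameras.

Call:
arm_command(plan=[0, 0, 0, 0, 0, 0, 0, 0, 0, 0, 0, 0, 0, 0, 0, 0, 0, 0, 0, 0, 0, 0, 0, 0, 0, 0, -15, 0, 0, 0, -30, 0, 0, 0, -40, 0, 0, -40, -40, 0, 0, -40, -40, 0, 0, -40, -30, 0, 0, -40, 0, 0, 0, -40, 0, 0, 0, -40, 0, 0, -30, -30, 0, 0, 0, 0, 0, 0, 0, 0, 0, 0], grip=1)

```text
time_s: 80.2
eef_pos: [0.4426, 0.0526, 0.2118]
eef_rot: [-0.0, 0.006, 1.0, 0.0]
wrist_force: [-0.4, 0.9, 0.3]
opening: 1.0
```

```bash
python3 - <<'E'
from h import *
go(.45,.05,.22,180)
a=shot("wrist"); save("w17",a); b=shot("scene"); save("scene1",b)
cv2.imwrite("pics/c7.png",np.hstack([a["img"],b["img"][130:290,160:480].repeat(1,0)]) if 0 else np.vstack([cv2.resize(a["img"][:300],(640,300)),cv2.resize(b["img"][130:280,180:500],(640,300),interpolation=3)]))
E
```

```text
t80.2 pos [0.4426 0.0526 0.2118] yaw 179.26 tilt [-0.0005  0.0003] F [-0.4  0.9  0.3] op 1.000
turn -0.013 rad, shift mm [-7.3 -2.6 -8.2]
```

```bash
python3 - <<'E'
from h import *
def line(s,c,d,L,z,n=27):
    g=cv2.cvtColor(s["img"],6); o=[]
    for t in np.linspace(-L,L,n):
        u,v=proj(s,[c[0]+d[0]*t,c[1]+d[1]*t,z]).round().astype(int); o.append(int(g[v,u]) if 0<=v<400 and 0<=u<640 else -1)
    return o
w=load("w17"); t=shot("top"); save("top2",t); t0=load("top0")
print("board y",line(w,(.395,.3143),(0,1),.039,.047)); print("board y top",line(t,(.415,.3143),(0,1),.039,.047))
print("board x top",line(t,(.415,.30),(1,0),.065,.047))
c=(.3985,-.2716);d=(-.113,.9936)
print("tray y top",line(t,c,d,.039,.044)); print("tray x top",line(t,(c[0]+.0013,c[1]-.012),(.9936,.113),.065,.044))
# changes elsewhere in the top view between start and now
df=cv2.absdiff(cv2.GaussianBlur(t["img"],(5,5),0),cv2.GaussianBlur(t0["img"],(5,5),0)).max(2)>45
n,_,st,ce=cv2.connectedComponentsWithStats(df.astype(np.uint8))
for i in range(1,n):
    if st[i,4]>40: print(st[i].tolist(),ce[i].round(),ray(t,*ce[i],.03)[:2].round(3))
# gauge pointer
for s,nm in((t0,"top0"),(t,"top2")):
    print(nm,cv2.cvtColor(s["img"],6)[170:190:3,438:480:3].tolist())
E
```

```text
board y [98, 100, 98, 100, 99, 108, 139, 147, 147, 147, 148, 130, 141, 118, 103, 145, 147, 152, 158, 158, 142, 109, 112, 112, 112, 111, 114]
board y top [95, 97, 94, 92, 91, 96, 129, 137, 139, 140, 136, 122, 104, 113, 126, 129, 136, 139, 144, 144, 130, 100, 67, 66, 66, 67, 67]
board x top [125, 119, 113, 90, 94, 97, 136, 139, 139, 139, 138, 139, 139, 140, 139, 139, 140, 138, 140, 139, 138, 132, 93, 96, 64, 36, 32]
tray y top [83, 85, 86, 87, 91, 108, 132, 150, 154, 153, 148, 130, 85, 95, 112, 135, 149, 153, 153, 148, 129, 91, 49, 52, 54, 56, 56]
tray x top [140, 113, 75, 85, 89, 115, 151, 153, 153, 153, 153, 153, 153, 153, 153, 153, 152, 153, 152, 152, 151, 122, 85, 84, 85, 86, 77]
[380, 138, 28, 33, 458] [389. 154.] [ 0.645 -0.168]
[73, 176, 39, 32, 419] [ 93. 187.] [0.552 0.565]
[47, 180, 293, 134, 9750] [220. 226.] [0.458 0.247]
[183, 229, 5, 30, 100] [185. 244.] [0.414 0.333]
[195, 229, 4, 29, 85] [196. 243.] [0.416 0.306]
[17, 231, 24, 39, 603] [ 28. 248.] [0.4   0.713]
[416, 234, 8, 35, 162] [419. 253.] [ 0.398 -0.243]
[433, 237, 10, 31, 192] [438. 252.] [ 0.401 -0.289]
[423, 2
[... 741 characters left out ...]
, 69, 65, 30, 27, 32, 33, 60, 94, 37, 121], [81, 33, 39, 39, 74, 61, 27, 28, 31, 42, 39, 41, 40, 126], [76, 33, 50, 43, 107, 90, 82, 78, 76, 62, 65, 80, 77, 136], [79, 31, 52, 55, 53, 54, 53, 58, 63, 70, 84, 82, 86, 140], [76, 32, 55, 55, 53, 54, 41, 34, 46, 54, 52, 55, 91, 141]]
top2 [[88, 39, 44, 53, 48, 50, 42, 36, 33, 49, 50, 51, 64, 141], [84, 34, 35, 41, 59, 66, 44, 28, 29, 30, 54, 82, 40, 119], [84, 36, 36, 39, 65, 62, 27, 27, 30, 33, 70, 90, 36, 118], [78, 33, 40, 38, 71, 60, 28, 27, 31, 42, 43, 41, 42, 124], [74, 33, 50, 46, 96, 106, 90, 81, 85, 82, 79, 86, 77, 131], [76, 31, 52, 52, 51, 54, 44, 38, 52, 65, 64, 60, 83, 136], [74, 32, 53, 53, 51, 52, 41, 35, 45, 53, 52, 53, 87, 137]]
```

```bash
python3 -c "
from h import *
print(ctrl.hand_in())"
```

```text
the job is handed in; nothing more can be done
None
```

I measured both pine blocks in the order asked, sorted them, and handed the job in at about 80 s of the 210 s allowed. Only two pine blocks were in the row. I left the teal and blue look-alikes alone.

| Block | Probe pushed in | Slot depth | Where it went |
|---|---|---|---|
| Left (first) | about 4 mm | 10 mm | tray, slot up |
| Right (second) | about 8 mm | 6 mm | board, slot up |

- **Readings:** For each block the cam lever was swung shut to its stop and the gauge's base was pressed flat on the block (14 N and 10 N) for about 0.8 s. The height at which the probe touched and the red pointer's position agreed on both depths.
- **Finish:** The gauge is back on its stand with the probe down in the slot. The cam lever is open at about 1.56 rad, estimated from the gripper's pose when it let go.
- **Last checks:** My picture quota was used up before the end, so the final check was numeric only. Brightness profiles in the top camera show both blocks at their planned places, slot up. The gauge's pixels nearly match those from the start. I saw no sign that anything else had moved, though the arm and its shadow hide part of that view.
- **Disagreements:** None, but I did not recheck the lever by camera at the end.

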